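Set out the seasonings for garlic bread

ROBOT

A 6-joint arm with a two-finger parallel gripper is mounted at the origin on the work surface; the furniture and walls round the work are solid. World frame = base frame: x ahead of the robot, y to its left, z up, the work surface at z = 0. Lengths are in m, angles in degrees, forces in N, time in s.
With the tool pointing down it reaches from about 0.4 to 0.825 m from the base axis. Payload 7 kg.
Tool frame: the origin (TCP) lies midway between the tips of the shut fingers; the grasp point (between the pads) lies 19 mm behind it; z points along the fingers, y is the direction in which the jaws open and shut (so a half turn about z gives the same grasp; the last joint's range is limited). The gripper opens to 88 mm and grips with 3 to 60 N. Pads are 19 mm wide; open, the fingers measure 130 mm over their backs; the gripper's body (78 mm by 193 mm) begins 47 mm behind the grasp point.
Start: joints at [86.981, 20.546, 0.682, 0, -70.136, -16.507], TCP at [0.226, 0.636, 0.227] pointing down, gripper open.
Joint ranges: [-176.03, 176.03], [-82.01, 121.73], [-58.28, 71.71], [-173.87, 95.51], [-174.79, -0.11], [-173.66, 173.66]. Speed limits (degrees/s): [136.94, 136.94, 172.46, 180, 180, 180].

INTERFACE

Orientations are given as [roll, pitch, yaw] about the fixed x, y, z axes, in that order (R = Rz(yaw) Ry(pitch) Rx(roll)).
In Python, from plant import r gives the robot as it stands. The module is installed in compiled form; this text tells all that it offers.
- The arm moves only by the tool send_rows, never from a script. Its argument "motion" is a list of rows, each an object with "travel": the shift along the tool's x, y, z in m, a list of three; "spin": the turn about the tool's z in degrees. In form: [{"travel": [tx, ty, tz], "spin": spin}, ...]. A call has 1 to 5 rows; each row shifts and turns the pose as measured when the row begins, along the tool's axes as they then stand; what a row does not reach is not made up. A row lasts 1/12 s, in which the tool goes at most 41.7 mm and 7.16 degrees, less where a joint would pass 70% of its speed; a pose out of reach is approached as far as the arm can. A call is refused whole if a number of a shift passes 0.0417 or a number of a turn 7.16, either way. A call with a gripper value outside its range is refused whole. "gripper" is the gripper command: -1 is shut, 1 is fully open, values between are in proportion, set as the call begins (left out, the last holds). The fingers move at their own pace and stop on an object; "squeeze" is the grip in N (left out, the last holds). Time passes only in rows, so rows that do not move let the fingers close. It gives the time, the measured TCP pose, the force and the opening at its end, in the units of the state.
- r.get_state(): the state, without advancing time (a new reading comes with each control period).
- r.capture(name): name is "side" or "top" or "wrist"; returns (picture, depth): 400x640x3 uint8, blue, green, red; 400x640 float32, m along the optical axis (not along the pixel's ray), 0 where there is no reading.
- r.get_calibration(name): a dict with "fov_y" (degrees; the focal length in pixels is half the picture's height over the tangent of half this angle, whatever the lens; pixels are square), "cx", "cy" (the principal point, pixels), "origin" and "orientation" of the camera in the world. Camera axes: x right, y down, z forward; pixel columns grow to the right and rows downward; lengths in m; the calibration is good to about 2 mm. The wrist camera is an equidistant fisheye: a pixel r from the principal point sees the ray r / f radians off the axis. A picture is of the moment at which its call begins: read the wrist's pose just before it. get_calibration takes no time and is no camera call; for the wrist camera it gives the pose at the moment of the call.
- r.close_job(): hands the job in, once; it reports no verdict.
Trained networks look in the newest picture that a camera, given by its name, has taken for a name from the list of things; names that differ only in an ending like _2 or _b are one class to them, and where a whole thing is asked for, a point or a joint stands for the part that bears it (a point fixed in the world has none). Each returns a list of dicts, best first, with "conf" (0 to 1); they miss things now and then, are a little off and sometimes report something else, mostly with a low value. They report only what shows in the picture. A call takes as long as a camera call. They do not tell look-alikes from the thing itself.
- r.boxes_of(camera, target): "at" ([x, y, z] in m, in the coordinates of the camera as it stood for that picture, good to about 4 mm: the middle of the surface that is visible of it).
- r.pinpoint(camera, target): "at" ([x, y, z] in m, in the coordinates of the camera as it stood for that picture, good to about 4 mm: a listed point, or the origin of a listed thing).
The state is a dict: "time_s": time; "joints": joint angles; "qd": joint speeds; "joint_torque": joint torques, N m; "tcp_pos": TCP position; "eef_rot": TCP orientation; "contact_force": force on the tool from outside, world axes, zero at the start; "moment": the same for the moment, N m; "gripper_width": finger opening in m.
Only numpy, scipy, OpenCV 4.12 (cv2) and the standard library are available. Lean on these libraries where they do the work, as an engineer would, in place of code of your own. Each camera call takes 0.05 s, during which the arm holds its last target. There are 200 camera calls.

TASK

Set out the seasonings for garlic bread: stand the garlic bulb in the middle of the saucer, and fill the three-compartment wooden caddy with the red-capped spice jar (the one out in front with the other seasonings, not those by the wall) in the end compartment nearer the saucer, the salt shaker in the end compartment nearer the kitchen timer, and the pepper mill between them in the middle one. All four must end upright on their bases; do not shift the drinking glass or the tin near the caddy.

Things in the scene. Friction and masses are not known exactly. Their poses are not given: they have to be found in the camera images.
- caddy: Low open wooden tray, fixed, 88 x 232 mm, a steel loop handle (13 mm proud) at each end. Three compartments in a row along its y axis, all 76 mm deep (x): end ones 66 mm long, centres at y = +77 and -77 mm; middle one 76 mm long at y = 0. Rims 26 mm, compartment floors 8 mm above the worktop. Origin: centre of underside, z up. Saucer off one end, kitchen timer off the other.
- saucer: Small round white saucer, fixed to the worktop, 120 mm across, rim 14 mm high; its flat middle, 74 mm across, is 5 mm above the worktop. Origin: centre of its underside. It stands off one end of the caddy, left or right by chance.
- kitchen_timer: Round wind-up kitchen timer, fixed to the worktop, 67 mm across, 57 mm high, white below and teal above. Origin: centre of its underside. It stands off the other end of the caddy.
- pepper_mill: Dark brown wooden pepper mill, round, upright, 150 mm high; foot 58 mm across, round head 50 mm across from 109 to 139 mm height, with a small knob above. Body and head are one piece here. About 180 g. Origin: centre of its underside; z up along it.
- salt_shaker: Glass salt shaker with grey metal top, round, upright, 90 mm high; body 44 mm across up to about 70 mm height, top 34 mm across. About 100 g. Origin: centre of its underside; z up along it.
- spice_jar: Slim glass spice jar with a red cap, the one standing among the other three seasonings at the left (like ones far back by the wall do not count), round, upright, 106 mm high; body 42 mm across, cap 45 mm across from 85 mm height up. About 110 g. Origin: centre of its underside; z up along it.
- garlic: Pale garlic bulb standing on its root end, nearly round, 56 mm across and 56 mm high with its stalk on top. About 34 g. Origin: centre of its underside; z up through the stalk.
- tumbler: Bystander: empty clear drinking glass, upright, 80 mm across at the rim, 91 mm high, loose. Origin: centre of its underside.
- tin: Bystander, behind the right end of the caddy: low round food tin, 75 mm across, 58 mm high, loose. Origin: centre of its underside. Behind it and the caddy the wall cabinet hangs over the worktop: lower edge 0.42 m up, doors at x = 0.61 m, upright bar handles out to x = 0.57 m near y = -0.2 and -0.28 m, left end at y = 0.21 m; keep the wrist clear of it.
Things that resemble listed ones, but are neither listed nor needed, are in the scene too. Leave any blue or purple look-alike of the salt_shaker alone. Leave any yellow look-alike of the garlic alone.

How it is judged:
By the outcome, as a careful person would: the job done as asked, in the order asked, and still so for the second after the job is handed in, with the robot touching nothing.
It also fails if it takes over 128 s, if anything falls off the work surface, if the arm or the gripper's body presses on something with over 40 N, if the wrist force passes 120 N, or if a joint passes its speed limit or range.

## Working session

There is one attempt and no reset: what is moved stays moved. The work goes in short steps, Python scripts to look and compute and a tool call to move; the robot and the scene stay as the last step left them, time stands still between calls to the robot, and variables do not carry over. Pictures are saved under pics/ and viewed, about 12 in all and at most 16, crops included, and the job is handed in when it is done.

Besides the shell and the picture viewer there is one more tool, called after "Request:" as name(argument=value, ...) on one line, values as JSON. send_rows: Moves the arm, as the interface text tells. Its arguments: {"type":"object","properties":{"motion":{"type":"array"},"gripper":{"type":"number"},"squeeze":{"type":"number"}},"required":["motion"]}

```bash
mkdir -p pics
cat > h.py <<'E'
import numpy as np, cv2
from scipy.spatial.transform import Rotation as R
from plant import r
def w(cam,p):
    c=r.get_calibration(cam); o=np.array(c['orientation'])
    M=R.from_euler('xyz',o,degrees=True).as_matrix() if o.shape==(3,) else o
    return M@np.array(p)+np.array(c['origin'])
def cloud(cam,d):
    c=r.get_calibration(cam); f=200/np.tan(np.radians(c['fov_y']/2))
    v,u=np.mgrid[0:400,0:640]
    P=np.stack([(u-c['cx'])/f*d,(v-c['cy'])/f*d,d],-1)
    M=R.from_euler('xyz',c['orientation'],degrees=True).as_matrix()
    return P@M.T+np.array(c['origin'])
E
python3 - <<'E'
from h import *
print(r.get_state())
for n in ['top','side']:
    print(n,r.get_calibration(n))
    p,d=r.capture(n); cv2.imwrite(f'pics/{n}0.png',p); np.save(n+'0.npy',d)
    for t in ['caddy','saucer','kitchen_timer','pepper_mill','salt_shaker','spice_jar','garlic','tumbler','tin']:
        print(n,t,[(round(x['conf'],2),w(n,x['at']).round(3).tolist()) for x in r.pinpoint(n,t)])
E
```

```text
{'time_s': 0.0, 'joints': array([ 8.69807884e+01,  2.05890488e+01,  6.33956057e-01, -1.82038397e-02,
       -7.01346781e+01, -1.65062237e+01]), 'qd': array([ 0.05300169,  0.03897463, -0.06546144, -0.00291361, -0.05174058,
       -0.01314343]), 'joint_torque': array([ 1.12979040e-03, -5.82721853e+01,  2.93051022e+01,  6.99689895e+00,
        6.87344917e-03, -1.71944484e-04]), 'tcp_pos': array([0.22548383, 0.63571884, 0.22565702]), 'eef_rot': array([ 1.79909066e+02, -9.10019034e-03, -1.95316273e+01]), 'contact_force': array([ 0.91623448,  0.91617537, -0.56347988]), 'moment': array([ 0.04492637,  0.03341918, -0.01118717]), 'gripper_width': 0.08736611676843592}
top {'fov_y': 50.09143527789387, 'cx': 319.9290854793371, 'cy': 204.99314762574664, 'origin': array([0.30250864, 0.02860984, 1.24881744]), 'orientation': array([-1.71482785e+02,  3.34952266e-03, -9.00294034e+01])}
top caddy [(0.96, [0.444, -0.109, -0.004])]
top saucer [(0.8, [0.391, 0.149, -0.001])]
top kitchen_timer [(0.95, [0.384, -0.357, 0.005]), (0.32, [0.58, 0.323, 0.0])]
top pepper_mill [(0.81, [0.551, 0.441, 0.0])]
top salt
[... 486 characters left out ...]
origin': array([-0.07326528, -1.38174723,  0.74739151]), 'orientation': array([-114.08582171,    0.88479448,  -22.56043532])}
side caddy [(0.92, [0.443, -0.112, 0.002]), (0.41, [0.554, -0.323, -0.003])]
side saucer [(0.58, [0.39, 0.15, 0.005])]
side kitchen_timer []
side pepper_mill [(0.83, [0.552, 0.433, 0.002])]
side salt_shaker [(0.71, [0.449, 0.374, 0.001]), (0.63, [0.346, 0.399, -0.002]), (0.46, [0.467, 0.477, -0.006])]
side spice_jar [(0.67, [0.584, 0.316, 0.001]), (0.19, [0.444, -0.109, 0.001])]
side garlic [(0.65, [0.469, 0.254, 0.003]), (0.62, [0.53, 0.153, 0.004])]
side tumbler [(0.77, [0.361, 0.291, 0.002])]
side tin [(0.92, [0.552, -0.323, -0.002]), (0.63, [0.469, 0.249, 0.005])]
```

View pics/top0.png

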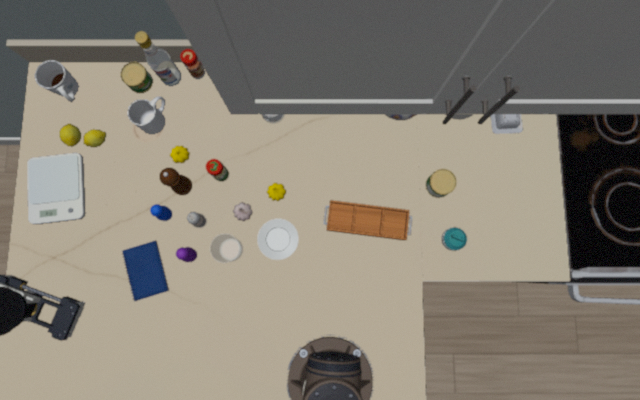

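View pics/side0.png

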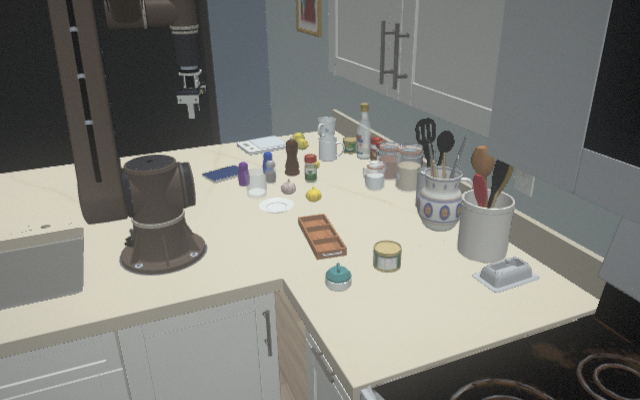

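The top view puts the grey salt shaker at px (197,219), the pale garlic at (243,211), the jar at (217,170), the mill at (176,182), the tumbler at (228,248), the saucer at (278,239) and the caddy at (368,220). The blue, purple and yellow look-alikes sit around them. The side view agrees. Next I need the caddy's yaw and the gripper's extents.

Run:
```python
from h import *
P=cloud('top',np.load('top0.npy')); im=cv2.imread('pics/top0.png').astype(int)
def near(c,rad,z0,z1): return (np.hypot(P[...,0]-c[0],P[...,1]-c[1])<rad)&(P[...,2]>z0)&(P[...,2]<z1)
m=near((.444,-.109),.14,.004,.06)&(im[...,2]-im[...,0]>40)
q=P[m]; print('caddy rect',cv2.minAreaRect((q[:,:2]*1000).astype(np.float32)),np.percentile(q[:,2],[5,50,95]).round(3),m.sum())
h=near((.444,-.109),.145,.004,.08)&~m; hq=P[h]; print('nonbrown',hq[:,:].round(3)[::max(1,len(hq)//25)].tolist())
for n,c,z0,z1 in [('garlic',(.469,.254),.02,.07),('jar',(.583,.32),.085,.13),('salt',(.446,.375),.07,.1),('mill',(.551,.437),.1,.16),('saucer',(.39,.15),.003,.03),('tumbler',(.362,.288),.03,.1)]:
    q=P[near(c,.065 if n=='saucer' else .045,z0,z1)]
    print(n,len(q),((q.max(0)+q.min(0))/2).round(3),q.min(0).round(3),q.max(0).round(3))
s=r.get_state(); M=R.from_euler('xyz',s['eef_rot'],degrees=True).as_matrix()
for cam in['top','side']:
    C=cloud(cam,np.load(cam+'0.npy')).reshape(-1,3); t=(C-s['tcp_pos'])@M
    for a in np.arange(-.3,.02,.03):
        k=t[(abs(t[:,0])<.16)&(abs(t[:,1])<.16)&(t[:,2]>=a)&(t[:,2]<a+.03)]
        if len(k): print(cam,round(a,2),len(k),k.min(0).round(3)[:2],k.max(0).round(3)[:2])
```

```text
caddy rect ((444.798828125, -109.90939331054688), (235.2438201904297, 89.08707427978516), 82.72966003417969) [0.006 0.01  0.028] 2443
nonbrown [[0.588, -0.114, 0.005], [0.567, -0.138, 0.005], [0.552, -0.04, 0.005], [0.542, -0.096, 0.006], [0.531, -0.048, 0.004], [0.522, -0.09, 0.004], [0.512, -0.11, 0.006], [0.506, -0.18, 0.007], [0.498, -0.204, 0.005], [0.486, -0.195, 0.005], [0.466, 0.017, 0.019], [0.451, -0.232, 0.019], [0.437, 0.011, 0.019], [0.421, 0.014, 0.005], [0.403, 0.008, 0.006], [0.398, -0.079, 0.004], [0.389, -0.041, 0.006], [0.383, -0.131, 0.004], [0.377, -0.096, 0.005], [0.371, -0.131, 0.005], [0.36, -0.015, 0.005], [0.354, -0.113, 0.005], [0.346, -0.148, 0.004], [0.337, -0.162, 0.008], [0.325, -0.133, 0.006], [0.311, -0.078, 0.004]]
garlic 270 [0.468 0.255 0.039] [0.442 0.226 0.021] [0.494 0.283 0.057]
jar 239 [0.582 0.321 0.099] [0.56  0.299 0.086] [0.605 0.343 0.112]
salt 130 [0.445 0.378 0.083] [0.428 0.362 0.071] [0.461 0.394 0.096]
mill 311 [0.551 0.435 0.126] [0.527 0.411 0.1  ] [0.575 0.459 0.153]
saucer 1320 [0.39  0.149 0.012] [0.326 0.086 0.003] [0.454 0.212
[... 220 characters left out ...]
 239 [-0.025 -0.046] [0.04  0.037]
top -0.15 141 [-0.022 -0.006] [0.026 0.017]
top -0.12 1385 [-0.039 -0.091] [0.04  0.097]
top -0.09 480 [-0.038 -0.091] [0.04  0.092]
top -0.06 15 [ 0.009 -0.064] [ 0.012 -0.044]
top -0.03 18 [-0.011 -0.053] [0.01  0.059]
side -0.3 219 [-0.04  -0.012] [0.05 0.06]
side -0.27 218 [-0.041 -0.003] [0.05  0.057]
side -0.24 214 [-0.042 -0.   ] [0.051 0.057]
side -0.21 166 [-0.04   0.001] [0.05  0.058]
side -0.18 158 [-0.035 -0.031] [0.044 0.048]
side -0.15 124 [-0.019 -0.047] [0.03  0.027]
side -0.12 281 [-0.036 -0.093] [0.044 0.106]
side -0.09 193 [-0.037 -0.089] [0.043 0.101]
side -0.06 55 [-0.008 -0.049] [0.016 0.082]
side -0.03 83 [-0.008 -0.06 ] [0.016 0.075]
```

Gripper body is 193 mm along the jaws, and the caddy yaw is −7.3°. For garlic, I'll use a yaw of about −26° to clear the tumbler, salt and jar. I'm moving above it now.

Request:
send_rows(motion=[{"travel":[0.0324,0.0253,0],"spin":0},{"travel":[0.0324,0.0253,0],"spin":0},{"travel":[0.0324,0.0253,0],"spin":0},{"travel":[0.0324,0.0253,0],"spin":0},{"travel":[0.0324,0.0253,0],"spin":0}], gripper=1, squeeze=12)

```text
time_s: 1.42
tcp_pos: [0.335, 0.4638, 0.2239]
eef_rot: [179.9, -0.0, -19.0]
contact_force: [0.6, -0.3, -0.0]
gripper_width: 0.0876
```

Request:
send_rows(motion=[{"travel":[0.0324,0.0253,0],"spin":0},{"travel":[0.0324,0.0253,0],"spin":0},{"travel":[0.0324,0.0253,0],"spin":0},{"travel":[0.0324,0.0253,0],"spin":0},{"travel":[0.0324,0.0253,0],"spin":6.5}])

```text
time_s: 1.83
tcp_pos: [0.4471, 0.288, 0.2256]
eef_rot: [-179.9, -0.1, -25.3]
contact_force: [0.4, -0.3, 0.1]
gripper_width: 0.0874
```

```bash
cat > g.py <<'E'
import sys; from h import *
# usage: g.py x y z yaw -> travel in tool axes from here, and spin
s=r.get_state(); t=[float(a) for a in sys.argv[1:]]
M=R.from_euler('xyz',s['eef_rot'],degrees=True).as_matrix()
print('tcp',s['tcp_pos'].round(4),'rot',s['eef_rot'].round(1),'w',round(s['gripper_width'],4),'F',s['contact_force'].round(1),'t',round(s['time_s'],2),'j6',s['joints'][5].round(1))
if t: print('travel',(M.T@(np.array(t[:3])-s['tcp_pos'])).round(4),'spin',round((s['eef_rot'][2]-t[3]+180)%360-180,1))
E
python3 g.py .4685 .2545 .1 -26
```

```text
tcp [0.4471 0.288  0.2256] rot [-1.799e+02 -1.000e-01 -2.530e+01] w 0.0874 F [ 0.4 -0.3  0.1] t 1.83 j6 10.8
travel [0.0335 0.0215 0.1256] spin 0.7
```

Request:
send_rows(motion=[{"travel":[0.034,0.022,0],"spin":0.7},{"travel":[0,0,0.04],"spin":0},{"travel":[0,0,0.04],"spin":0},{"travel":[0,0,0.03],"spin":0},{"travel":[0,0,0],"spin":0}])

```text
time_s: 2.25
tcp_pos: [0.476, 0.2457, 0.1174]
eef_rot: [-179.2, -0.3, -27.0]
contact_force: [-1.1, -0.1, -0.5]
gripper_width: 0.0879
```

```bash
python3 - <<'E'
from h import *
p,d=r.capture('wrist'); cv2.imwrite('pics/w1.png',p)
for t in ['garlic','tumbler','salt_shaker','spice_jar']: print(t,[(round(x['conf'],2),w('wrist',x['at']).round(3).tolist()) for x in r.pinpoint('wrist',t)])
E
python3 g.py .4685 .2545 .013 -26
```

```text
garlic [(0.78, [0.529, 0.156, 0.005]), (0.78, [0.641, 0.444, 0.003]), (0.68, [0.471, 0.25, 0.006])]
tumbler [(0.9, [0.367, 0.289, 0.008]), (0.66, [0.39, 0.154, 0.004])]
salt_shaker [(0.57, [0.443, 0.386, 0.004])]
spice_jar [(0.77, [0.588, 0.327, 0.008])]
tcp [0.4794 0.25   0.1248] rot [-178.6   -0.6  -26.8] w 0.0873 F [ 0.9 -0.4  1.4] t 2.5 j6 14.5
travel [-0.0129  0.0036  0.1116] spin -0.8
```

Request:
send_rows(motion=[{"travel":[-0.012,0.003,0],"spin":0},{"travel":[0,0,0],"spin":0},{"travel":[0,0,0],"spin":0}])

```text
time_s: 2.75
tcp_pos: [0.4678, 0.2558, 0.1293]
eef_rot: [-178.2, -0.7, -26.7]
contact_force: [-0.4, 0.0, 0.5]
gripper_width: 0.0874
```

```bash
python3 g.py .469 .2535 .013 -26; python3 -c "
from h import *
print(r.get_state()['joints'].round(2),r.get_state()['qd'].round(1))"
```

```text
tcp [0.4678 0.2558 0.1293] rot [-178.2   -0.7  -26.7] w 0.0874 F [-0.4  0.   0.5] t 2.75 j6 13.0
travel [0.0006 0.0051 0.1162] spin -0.7
[ 50.    11.12 -26.52   0.41 -50.45  13.01] [ 1.3 -2.1 -0.3 -0.3 -0.4 -1.1]
```

Request:
send_rows(motion=[{"travel":[0,0.001,0.02],"spin":0},{"travel":[0,0.001,0.02],"spin":0},{"travel":[0,0.001,0.02],"spin":0},{"travel":[0,0.001,0.015],"spin":-0.5},{"travel":[0,0,0],"spin":0}])

```text
time_s: 3.17
tcp_pos: [0.4702, 0.2593, 0.0589]
eef_rot: [-177.4, -1.0, -26.0]
contact_force: [-0.1, -0.5, -0.3]
gripper_width: 0.0879
```

```bash
python3 g.py .469 .2535 .013 -26
```

```text
tcp [0.4702 0.2593 0.0589] rot [-177.4   -1.   -26. ] w 0.0879 F [-0.1 -0.5 -0.3] t 3.17 j6 13.5
travel [0.0006 0.0078 0.0456] spin 0.0
```

Request:
send_rows(motion=[{"travel":[0,0.004,0.016],"spin":0},{"travel":[0,0.003,0.015],"spin":0},{"travel":[0,0.001,0.012],"spin":0},{"travel":[0,0,0],"spin":0}])

```text
time_s: 3.5
tcp_pos: [0.4703, 0.2567, 0.019]
eef_rot: [-177.1, -1.2, -25.8]
contact_force: [-0.3, -0.0, 0.8]
gripper_width: 0.0875
```

```bash
python3 g.py .469 .2535 .013 -26
```

```text
tcp [0.4703 0.2567 0.019 ] rot [-177.1   -1.2  -25.8] w 0.0875 F [-0.3 -0.   0.8] t 3.5 j6 13.7
travel [0.0001 0.0037 0.0059] spin 0.2
```

Request:
send_rows(motion=[{"travel":[0,0.003,0.005],"spin":0},{"travel":[0,0,0],"spin":0}])

```text
time_s: 3.67
tcp_pos: [0.4699, 0.2552, 0.0157]
eef_rot: [-177.0, -1.2, -25.8]
contact_force: [-0.2, -0.9, -0.1]
gripper_width: 0.0875
```

Request:
send_rows(motion=[{"travel":[0,0,0],"spin":0},{"travel":[0,0,0],"spin":0},{"travel":[0,0,0],"spin":0},{"travel":[0,0,0],"spin":0},{"travel":[0,0,0],"spin":0}], gripper=-1, squeeze=10)

```text
time_s: 4.08
tcp_pos: [0.4716, 0.2572, 0.0195]
eef_rot: [-176.6, -1.3, -25.8]
contact_force: [-1.2, -0.0, 0.3]
gripper_width: 0.0599
```

Request:
send_rows(motion=[{"travel":[0,0,0],"spin":0},{"travel":[0,0,0],"spin":0}])

```text
time_s: 4.25
tcp_pos: [0.4718, 0.2573, 0.0198]
eef_rot: [-176.6, -1.3, -25.8]
contact_force: [-0.6, -0.2, -0.6]
gripper_width: 0.0537
```

```bash
python3 g.py .39 .149 .15 -60
```

```text
tcp [0.4718 0.2573 0.0198] rot [-176.6   -1.3  -25.8] w 0.0537 F [-0.6 -0.2 -0.6] t 4.25 j6 13.7
travel [-0.0235  0.1251 -0.1384] spin 34.2
```

Request:
send_rows(motion=[{"travel":[0,0,0.004],"spin":0},{"travel":[0,0,0.002],"spin":0}])

```text
time_s: 4.42
tcp_pos: [0.4724, 0.2573, 0.0153]
eef_rot: [-176.6, -1.4, -25.7]
contact_force: [-5.1, -3.1, 15.2]
gripper_width: 0.0535
```

Request:
send_rows(motion=[{"travel":[0,0,-0.012],"spin":0},{"travel":[0,0,-0.02],"spin":0},{"travel":[0,0,-0.025],"spin":0},{"travel":[0,0,-0.025],"spin":0},{"travel":[0,0,-0.02],"spin":0}])

```text
time_s: 4.83
tcp_pos: [0.4648, 0.25, 0.1147]
eef_rot: [-177.3, -1.2, -25.8]
contact_force: [0.2, 1.1, -0.4]
gripper_width: 0.0533
```

```bash
python3 g.py .39 .149 .12 -60
```

```text
tcp [0.4648 0.25   0.1147] rot [-177.3   -1.2  -25.8] w 0.0533 F [ 0.2  1.1 -0.4] t 4.83 j6 13.9
travel [-0.0233  0.123  -0.0116] spin 34.2
```

Request:
send_rows(motion=[{"travel":[-0.005,0.025,0],"spin":0},{"travel":[-0.005,0.025,0],"spin":0},{"travel":[-0.005,0.025,0],"spin":0},{"travel":[-0.005,0.025,0],"spin":0},{"travel":[-0.003,0.02,0],"spin":0}])

```text
time_s: 5.25
tcp_pos: [0.3945, 0.154, 0.1124]
eef_rot: [-176.7, -1.4, -25.6]
contact_force: [0.4, 0.3, -0.5]
gripper_width: 0.0529
```

Request:
send_rows(motion=[{"travel":[0,0,0],"spin":6.8},{"travel":[0,0,0],"spin":6.8},{"travel":[0,0,0],"spin":6.8},{"travel":[0,0,0],"spin":6.8},{"travel":[0,0,0],"spin":6.8}])

```text
time_s: 5.67
tcp_pos: [0.3902, 0.1489, 0.1117]
eef_rot: [-176.5, 0.8, -60.9]
contact_force: [0.7, 0.3, -0.5]
gripper_width: 0.0537
```

```bash
python3 g.py .39 .149 .06 -60
python3 - <<'E'
from h import *
p,d=r.capture('side'); cv2.imwrite('pics/s1.png',cv2.resize(p[100:260,200:400],None,fx=3,fy=3))
for t in ['garlic']: print(t,[(round(x['conf'],2),w('side',x['at']).round(3).tolist()) for x in r.pinpoint('side',t)])
E
```

```text
tcp [0.3902 0.1489 0.1117] rot [-176.5    0.8  -60.9] w 0.0537 F [ 0.7  0.3 -0.5] t 5.67 j6 -20.0
travel [0.0006 0.0033 0.0516] spin -0.9
garlic [(0.68, [0.53, 0.152, 0.001]), (0.59, [0.39, 0.15, 0.102])]
```

View pics/s1.png

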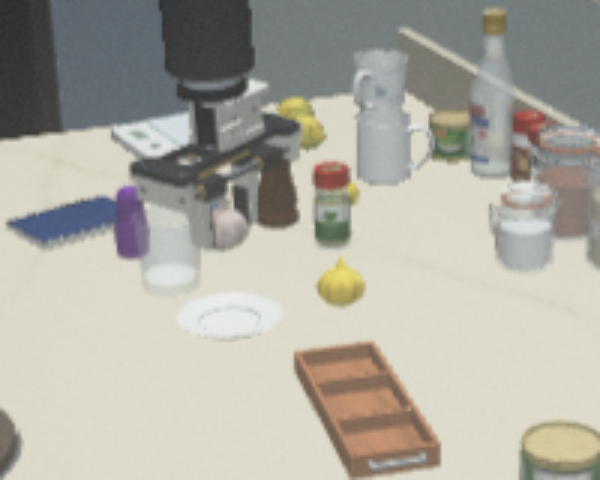

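The picture shows the garlic upright between the pads at crop px (230,228), above the saucer. I'm lowering it now.

Request:
send_rows(motion=[{"travel":[0,0.002,0.02],"spin":0},{"travel":[0,0.002,0.02],"spin":0},{"travel":[0,0.001,0.02],"spin":0},{"travel":[0,0.001,0.015],"spin":0},{"travel":[0,0,0],"spin":0}])

```text
time_s: 6.18
tcp_pos: [0.3903, 0.151, 0.0355]
eef_rot: [-176.1, 0.8, -59.2]
contact_force: [0.0, 0.1, -1.0]
gripper_width: 0.0537
```

```bash
python3 g.py .39 .149 .02 -60
```

```text
tcp [0.3903 0.151  0.0355] rot [-176.1    0.8  -59.2] w 0.0537 F [ 0.   0.1 -1. ] t 6.18 j6 -18.9
travel [0.0018 0.0024 0.0154] spin 0.8
```

Request:
send_rows(motion=[{"travel":[0.001,0.002,0.006],"spin":0},{"travel":[0.001,0.001,0.005],"spin":0},{"travel":[0,0,0.003],"spin":0}])

```text
time_s: 6.43
tcp_pos: [0.39, 0.1487, 0.0213]
eef_rot: [-176.1, 0.8, -58.7]
contact_force: [-0.6, 1.1, -0.4]
gripper_width: 0.0538
```

Request:
send_rows(motion=[{"travel":[0,0,0.002],"spin":0},{"travel":[0,0,0.002],"spin":0}])

```text
time_s: 6.6
tcp_pos: [0.3905, 0.1492, 0.0184]
eef_rot: [-176.0, 0.7, -58.6]
contact_force: [-5.4, -3.5, 16.0]
gripper_width: 0.0536
```

Request:
send_rows(motion=[{"travel":[0,0,-0.001],"spin":0},{"travel":[0,0,0],"spin":0},{"travel":[0,0,0],"spin":0},{"travel":[0,0,0],"spin":0}], gripper=0.6)

```text
time_s: 6.93
tcp_pos: [0.3917, 0.1503, 0.021]
eef_rot: [-175.8, 0.8, -58.5]
contact_force: [-0.5, 0.2, -0.3]
gripper_width: 0.0689
```

Request:
send_rows(motion=[{"travel":[0,0,-0.015],"spin":0},{"travel":[0,0,-0.025],"spin":0},{"travel":[0,0,-0.03],"spin":0},{"travel":[0,0,-0.035],"spin":0},{"travel":[0,0,-0.035],"spin":0}])

```text
time_s: 7.35
tcp_pos: [0.3804, 0.1397, 0.1596]
eef_rot: [-176.6, 0.6, -58.5]
contact_force: [1.6, 1.3, -0.9]
gripper_width: 0.0701
```

```bash
python3 g.py .583 .320 .16 -90
python3 - <<'E'
from h import *
for c in ['side','top']:
    p,d=r.capture(c)
    for t in ['garlic','saucer','tumbler','spice_jar']: print(c,t,[(round(x['conf'],2),w(c,x['at']).round(3).tolist()) for x in r.pinpoint(c,t)])
    if c=='side': cv2.imwrite('pics/s2.png',cv2.resize(p[160:230,220:340],None,fx=5,fy=5))
E
```

```text
tcp [0.3804 0.1397 0.1596] rot [-176.6    0.6  -58.5] w 0.0701 F [ 1.6  1.3 -0.9] t 7.35 j6 -17.7
travel [-0.0479 -0.2665  0.0157] spin 31.5
side garlic [(0.73, [0.39, 0.148, 0.004]), (0.66, [0.53, 0.154, 0.002])]
side saucer [(0.81, [0.389, 0.15, -0.0]), (0.38, [0.55, -0.325, -0.0])]
side tumbler [(0.94, [0.364, 0.289, 0.003])]
side spice_jar [(0.62, [0.583, 0.322, -0.0])]
top garlic [(0.73, [0.643, 0.447, -0.0]), (0.71, [0.524, 0.157, -0.003])]
top saucer []
top tumbler []
top spice_jar [(0.71, [0.581, 0.323, 0.0])]
```

View pics/s2.png

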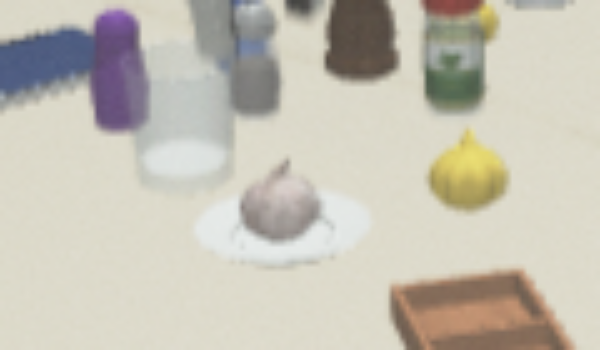

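Garlic is upright in the saucer at (0.390, 0.149), crop px (280,205). The jar is next.

Request:
send_rows(motion=[{"travel":[-0.007,-0.038,0.002],"spin":0},{"travel":[-0.007,-0.038,0.002],"spin":0},{"travel":[-0.007,-0.038,0.002],"spin":0},{"travel":[-0.007,-0.038,0.002],"spin":0},{"travel":[-0.007,-0.038,0.002],"spin":0}], gripper=0.9)

```text
time_s: 8.27
tcp_pos: [0.524, 0.2677, 0.1544]
eef_rot: [-177.1, 0.6, -58.6]
contact_force: [-0.2, 0.3, 0.4]
gripper_width: 0.083
```

Request:
send_rows(motion=[{"travel":[-0.006,-0.03,0.002],"spin":0},{"travel":[-0.005,-0.025,0.002],"spin":0},{"travel":[0,0,0],"spin":7},{"travel":[0,0,0],"spin":7},{"travel":[0,0,0],"spin":7}])

```text
time_s: 8.68
tcp_pos: [0.5728, 0.3121, 0.1426]
eef_rot: [-178.0, 1.1, -79.9]
contact_force: [-0.6, 0.5, -0.3]
gripper_width: 0.0834
```

```bash
python3 g.py .583 .321 .15 -90
```

```text
tcp [0.5728 0.3121 0.1426] rot [-178.     1.1  -79.9] w 0.0834 F [-0.6  0.5 -0.3] t 8.68 j6 -35.9
travel [-0.0071 -0.0119 -0.0069] spin 10.1
```

Request:
send_rows(motion=[{"travel":[-0.007,-0.012,0],"spin":5},{"travel":[0,0,0.01],"spin":5},{"travel":[0,0,0.02],"spin":0},{"travel":[0,0,0.02],"spin":0}])

```text
time_s: 9.02
tcp_pos: [0.587, 0.3238, 0.0902]
eef_rot: [-178.3, 1.4, -90.9]
contact_force: [0.1, -1.1, -0.6]
gripper_width: 0.0834
```

```bash
python3 g.py .583 .321 .041 -90
```

```text
tcp [0.587  0.3238 0.0902] rot [-178.3    1.4  -90.9] w 0.0834 F [ 0.1 -1.1 -0.6] t 9.02 j6 -46.8
travel [0.0041 0.0055 0.049 ] spin -0.9
```

Request:
send_rows(motion=[{"travel":[0.002,0.003,0.015],"spin":0},{"travel":[0.001,0.002,0.017],"spin":-0.5},{"travel":[0.001,0.001,0.016],"spin":0},{"travel":[0,0,0.003],"spin":0}])

```text
time_s: 9.35
tcp_pos: [0.5796, 0.3184, 0.0277]
eef_rot: [-178.8, 0.9, -90.4]
contact_force: [-0.6, 0.6, 0.4]
gripper_width: 0.0831
```

Request:
send_rows(motion=[{"travel":[0,0,0],"spin":0},{"travel":[0,0,0],"spin":0},{"travel":[0,0,0],"spin":0},{"travel":[0,0,0],"spin":0},{"travel":[0,0,0],"spin":0}], gripper=-1, squeeze=25)

```text
time_s: 9.77
tcp_pos: [0.5799, 0.3184, 0.0268]
eef_rot: [-178.9, 0.7, -90.4]
contact_force: [-0.1, -0.2, 0.6]
gripper_width: 0.0554
```

Request:
send_rows(motion=[{"travel":[0,0,0],"spin":0},{"travel":[0,0,0],"spin":0},{"travel":[0,0,0],"spin":0},{"travel":[0,0,0],"spin":0}])

```text
time_s: 10.1
tcp_pos: [0.5809, 0.3193, 0.0293]
eef_rot: [-178.7, 0.9, -90.4]
contact_force: [0.3, -0.1, -1.3]
gripper_width: 0.0439
```

```bash
python3 g.py .46 .32 .12 -90
```

```text
tcp [0.5809 0.3193 0.0293] rot [-178.7    0.9  -90.4] w 0.0439 F [ 0.3 -0.1 -1.3] t 10.1 j6 -46.5
travel [-0.0013  0.1188 -0.0934] spin -0.4
```

Too low for the 106 mm jar, so I'm opening slightly and rising before gripping.

Request:
send_rows(motion=[{"travel":[0,0,0],"spin":0},{"travel":[0,0.0,-0.008],"spin":0},{"travel":[0,-0.001,-0.008],"spin":0}], gripper=0.3)

```text
time_s: 10.35
tcp_pos: [0.5806, 0.3182, 0.0449]
eef_rot: [-178.8, 0.8, -90.4]
contact_force: [0.5, -0.1, 0.1]
gripper_width: 0.0557
```

```bash
python3 g.py .583 .321 .043 -90
python3 - <<'E'
from h import *
for c in ['side','top']:
    p,d=r.capture(c)
    for t in ['spice_jar']: print(c,t,[(round(x['conf'],2),w(c,x['at']).round(3).tolist()) for x in r.pinpoint(c,t)])
E
```

```text
tcp [0.5806 0.3182 0.0449] rot [-178.8    0.8  -90.4] w 0.0557 F [ 0.5 -0.1  0.1] t 10.35 j6 -46.5
travel [-0.0028 -0.0024  0.0019] spin -0.4
side spice_jar [(0.78, [0.583, 0.318, -0.001])]
top spice_jar [(0.46, [0.581, 0.322, 0.001])]
```

Request:
send_rows(motion=[{"travel":[-0.001,-0.001,0.001],"spin":0},{"travel":[0,0,0.001],"spin":0},{"travel":[0,0,0],"spin":0},{"travel":[0,0,0],"spin":0},{"travel":[0,0,0],"spin":0}], gripper=-1, squeeze=25)

```text
time_s: 10.97
tcp_pos: [0.5816, 0.3196, 0.0428]
eef_rot: [-178.8, 0.8, -90.4]
contact_force: [-0.3, 0.1, 2.7]
gripper_width: 0.044
```

Request:
send_rows(motion=[{"travel":[0,0,0],"spin":0},{"travel":[0,0,0],"spin":0}])

```text
time_s: 11.13
tcp_pos: [0.5816, 0.3196, 0.0427]
eef_rot: [-178.8, 0.8, -90.4]
contact_force: [-0.5, -0.3, 2.7]
gripper_width: 0.0437
```

Request:
send_rows(motion=[{"travel":[0,0,-0.01],"spin":0},{"travel":[0,0,-0.02],"spin":0},{"travel":[0,0,-0.025],"spin":0},{"travel":[0,0,-0.025],"spin":0},{"travel":[0,0,-0.025],"spin":0}])

```text
time_s: 11.55
tcp_pos: [0.5755, 0.3146, 0.1444]
eef_rot: [-179.5, 0.2, -90.5]
contact_force: [-0.7, 0.8, -0.9]
gripper_width: 0.0441
```

```bash
python3 g.py .454 -.034 .16 -97.3; echo; python3 g.py .47 .25 .17 -97.3
```

```text
tcp [0.5755 0.3146 0.1444] rot [-179.5    0.2  -90.5] w 0.0441 F [-0.7  0.8 -0.9] t 11.55 j6 -46.4
travel [ 0.3496  0.1182 -0.0181] spin 6.8

tcp [0.5755 0.3146 0.1444] rot [-179.5    0.2  -90.5] w 0.0441 F [-0.7  0.8 -0.9] t 11.55 j6 -46.4
travel [ 0.0654  0.1047 -0.0268] spin 6.8
```

Request:
send_rows(motion=[{"travel":[0.016,0.026,-0.004],"spin":0},{"travel":[0.016,0.026,-0.004],"spin":0},{"travel":[0.016,0.026,-0.004],"spin":0},{"travel":[0.02,0.026,-0.004],"spin":0},{"travel":[0.035,0.003,0],"spin":0}])

```text
time_s: 11.97
tcp_pos: [0.4685, 0.2154, 0.1664]
eef_rot: [-178.9, 0.7, -90.4]
contact_force: [0.8, -1.1, -1.2]
gripper_width: 0.0437
```

Request:
send_rows(motion=[{"travel":[0.036,0.002,0],"spin":1.4},{"travel":[0.036,0.002,0],"spin":1.4},{"travel":[0.036,0.002,0],"spin":1.4},{"travel":[0.036,0.002,0],"spin":1.4},{"travel":[0.03,0,0],"spin":1.2}])

```text
time_s: 12.38
tcp_pos: [0.4471, 0.0357, 0.1673]
eef_rot: [-178.8, 1.0, -97.0]
contact_force: [0.5, 0.4, -0.9]
gripper_width: 0.0441
```

```bash
python3 g.py .454 -.034 .16 -97.3
```

```text
tcp [0.4471 0.0357 0.1673] rot [-178.8    1.   -97. ] w 0.0441 F [ 0.5  0.4 -0.9] t 12.38 j6 -36.7
travel [ 0.0685 -0.0152  0.0064] spin 0.3
```

Request:
send_rows(motion=[{"travel":[0.03,-0.007,0],"spin":0},{"travel":[0.025,-0.005,0.01],"spin":0.3},{"travel":[0.012,-0.003,0.02],"spin":0},{"travel":[0,0,0.02],"spin":0},{"travel":[0,0,0.01],"spin":0}])

```text
time_s: 12.8
tcp_pos: [0.4549, -0.0402, 0.1108]
eef_rot: [-178.2, 1.3, -97.7]
contact_force: [-0.1, -0.2, -0.8]
gripper_width: 0.0441
```

```bash
python3 g.py .454 -.034 .08 -97.3
```

```text
tcp [ 0.4549 -0.0402  0.1108] rot [-178.2    1.3  -97.7] w 0.0441 F [-0.1 -0.2 -0.8] t 12.8 j6 -26.8
travel [-0.0053  0.0027  0.0308] spin -0.4
```

Request:
send_rows(motion=[{"travel":[-0.004,0.002,0.012],"spin":0},{"travel":[-0.001,0.001,0.012],"spin":0},{"travel":[0,0,0.005],"spin":0},{"travel":[0,0,0],"spin":0}])

```text
time_s: 13.13
tcp_pos: [0.4521, -0.0361, 0.0801]
eef_rot: [-178.3, 1.3, -97.9]
contact_force: [0.6, -0.6, -0.7]
gripper_width: 0.0439
```

```bash
python3 g.py .454 -.034 .053 -97.3
python3 - <<'E'
from h import *
p,d=r.capture('side')
cv2.imwrite('pics/s3.png',cv2.resize(p[150:270,270:390],None,fx=4,fy=4))
for t in ['spice_jar','caddy']: print(t,[(round(x['conf'],2),w('side',x['at']).round(3).tolist()) for x in r.pinpoint('side',t)])
E
```

```text
tcp [ 0.4521 -0.0361  0.0801] rot [-178.3    1.3  -97.9] w 0.0439 F [ 0.6 -0.6 -0.7] t 13.13 j6 -27.7
travel [-0.0017 -0.0008  0.0272] spin -0.6
spice_jar [(0.89, [0.451, -0.036, 0.036]), (0.55, [0.39, -0.356, -0.001]), (0.26, [0.391, 0.149, 0.007])]
caddy [(0.66, [0.444, -0.108, -0.0])]
```

View pics/s3.png

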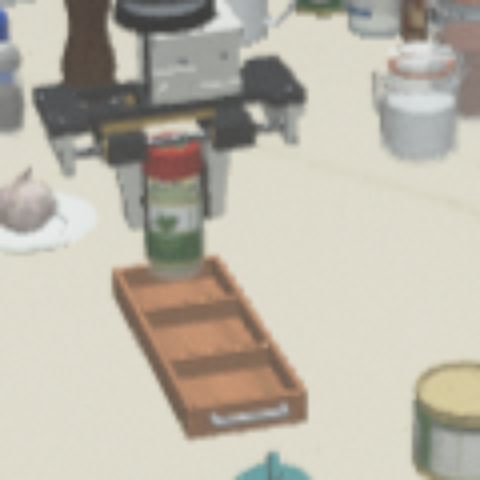

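Jar is upright, base at crop px (173,270), above the end compartment. Lowering it now.

Request:
send_rows(motion=[{"travel":[-0.001,-0.001,0.01],"spin":0},{"travel":[-0.001,0,0.009],"spin":0},{"travel":[0,0,0.004],"spin":0}])

```text
time_s: 13.53
tcp_pos: [0.4579, -0.0326, 0.061]
eef_rot: [-177.8, 1.5, -97.8]
contact_force: [-0.1, -0.4, -0.9]
gripper_width: 0.0437
```

Request:
send_rows(motion=[{"travel":[0,0,0.002],"spin":0},{"travel":[0,0,0.002],"spin":0}])

```text
time_s: 13.7
tcp_pos: [0.4582, -0.0324, 0.0568]
eef_rot: [-177.8, 1.5, -97.8]
contact_force: [-0.5, 0.1, -0.9]
gripper_width: 0.0438
```

```bash
python3 g.py .454 -.034 .051 -97.3
```

```text
tcp [ 0.4582 -0.0324  0.0568] rot [-177.8    1.5  -97.8] w 0.0438 F [-0.5  0.1 -0.9] t 13.7 j6 -27.8
travel [0.0024 0.0042 0.0056] spin -0.5
```

Request:
send_rows(motion=[{"travel":[0.002,0.004,0.003],"spin":0},{"travel":[0,0,0.002],"spin":0},{"travel":[0,0,0.001],"spin":0}])

```text
time_s: 13.95
tcp_pos: [0.4545, -0.0337, 0.0508]
eef_rot: [-177.8, 1.5, -97.8]
contact_force: [-2.8, 2.7, 17.0]
gripper_width: 0.0441
```

Request:
send_rows(motion=[{"travel":[0,0,-0.001],"spin":0},{"travel":[0,0,0],"spin":0},{"travel":[0,0,0],"spin":0},{"travel":[0,0,0],"spin":0},{"travel":[0,0,0],"spin":0}], gripper=0.9)

```text
time_s: 14.37
tcp_pos: [0.4553, -0.0335, 0.0526]
eef_rot: [-177.7, 1.5, -97.8]
contact_force: [0.9, 0.5, -0.0]
gripper_width: 0.0717
```

Request:
send_rows(motion=[{"travel":[0,-0.001,-0.015],"spin":0},{"travel":[0,-0.001,-0.02],"spin":0},{"travel":[0,-0.001,-0.03],"spin":0},{"travel":[0,-0.001,-0.035],"spin":0},{"travel":[0,0,-0.03],"spin":0}])

```text
time_s: 14.78
tcp_pos: [0.4485, -0.0383, 0.1805]
eef_rot: [-178.5, 1.2, -97.9]
contact_force: [0.9, -0.1, 1.3]
gripper_width: 0.0832
```

```bash
python3 g.py .446 .376 .17 -1
python3 - <<'E'
from h import *
for c in ['side','top']:
  p,d=r.capture(c)
  for t in ['spice_jar','salt_shaker','tumbler']: print(t,[(round(x['conf'],2),w(c,x['at']).round(3).tolist()) for x in r.pinpoint(c,t)])
  if c=='side': cv2.imwrite('pics/s4.png',cv2.resize(p[150:270,230:390],None,fx=4,fy=4))
E
```

```text
tcp [ 0.4485 -0.0383  0.1805] rot [-178.5    1.2  -97.9] w 0.0832 F [ 0.9 -0.1  1.3] t 14.78 j6 -27.7
travel [-0.4098  0.0596  0.0173] spin -96.9
spice_jar [(0.56, [0.457, -0.034, 0.006])]
salt_shaker [(0.75, [0.448, 0.375, -0.0]), (0.72, [0.349, 0.4, -0.002]), (0.42, [0.467, 0.479, -0.001])]
tumbler [(0.8, [0.363, 0.289, 0.002])]
spice_jar []
salt_shaker [(0.79, [0.462, 0.481, 0.001]), (0.76, [0.345, 0.402, -0.001]), (0.57, [0.443, 0.379, 0.003])]
tumbler []
```

View pics/s4.png

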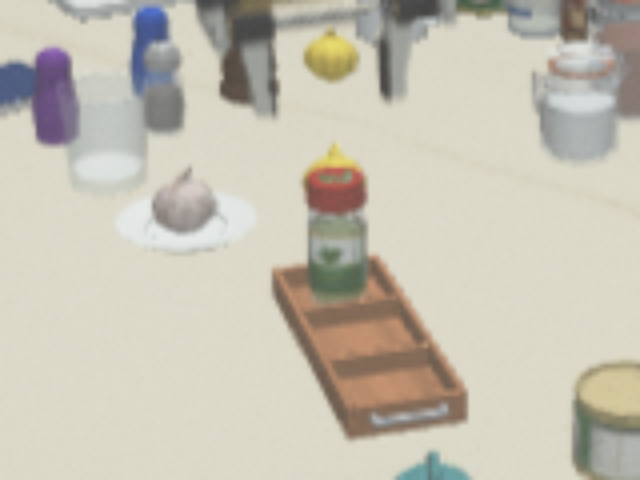

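Jar stands upright in the compartment nearer the saucer at crop px (337,235). Salt is next.

Request:
send_rows(motion=[{"travel":[-0.041,0.006,0],"spin":0},{"travel":[-0.041,0.006,0],"spin":0},{"travel":[-0.041,0.006,0],"spin":0},{"travel":[-0.041,0.006,0],"spin":0},{"travel":[-0.041,0.006,0],"spin":0}])

```text
time_s: 15.6
tcp_pos: [0.4449, 0.1661, 0.1761]
eef_rot: [-179.0, 0.7, -98.8]
contact_force: [0.9, -0.8, 0.6]
gripper_width: 0.0834
```

Request:
send_rows(motion=[{"travel":[-0.041,0.006,0],"spin":0},{"travel":[-0.041,0.006,0],"spin":0},{"travel":[-0.041,0.006,0],"spin":0},{"travel":[-0.041,0.006,0],"spin":0},{"travel":[-0.035,0.005,0],"spin":0}])

```text
time_s: 16.02
tcp_pos: [0.4428, 0.3707, 0.1727]
eef_rot: [-179.2, 0.3, -98.7]
contact_force: [1.2, -0.7, -0.1]
gripper_width: 0.0832
```

Request:
send_rows(motion=[{"travel":[0,0,0],"spin":-7.1},{"travel":[0,0,0],"spin":-7.1},{"travel":[0,0,0],"spin":-7.1},{"travel":[0,0,0],"spin":-7.1},{"travel":[0,0,0],"spin":-7.1}])

```text
time_s: 16.43
tcp_pos: [0.4404, 0.3786, 0.1634]
eef_rot: [-179.8, -0.6, -62.6]
contact_force: [1.0, 0.2, -0.4]
gripper_width: 0.0834
```

Request:
send_rows(motion=[{"travel":[0,0,0],"spin":-7.1},{"travel":[0,0,0],"spin":-7.1},{"travel":[0,0,0],"spin":-7.1},{"travel":[0,0,0],"spin":-7.1},{"travel":[0,0,0],"spin":-7.1}])

```text
time_s: 16.85
tcp_pos: [0.4386, 0.3766, 0.1556]
eef_rot: [179.0, -0.5, -26.9]
contact_force: [0.0, 0.7, -0.2]
gripper_width: 0.0835
```

```bash
python3 g.py .446 .376 .12 0
```

```text
tcp [0.4386 0.3766 0.1556] rot [179.   -0.5 -26.9] w 0.0835 F [ 0.   0.7 -0.2] t 16.85 j6 2.3
travel [ 0.0065 -0.0034  0.0356] spin -26.9
```

Request:
send_rows(motion=[{"travel":[0.002,-0.001,0],"spin":-6.8},{"travel":[0.002,-0.001,0],"spin":-6.8},{"travel":[0.002,0,0],"spin":-6.8},{"travel":[0.001,0,0.015],"spin":-6.5},{"travel":[0,0,0.02],"spin":0}])

```text
time_s: 17.27
tcp_pos: [0.4464, 0.3755, 0.1168]
eef_rot: [178.6, 0.1, 1.9]
contact_force: [0.2, 0.6, -0.0]
gripper_width: 0.0833
```

```bash
python3 g.py .4455 .377 .035 0
```

```text
tcp [0.4464 0.3755 0.1168] rot [1.786e+02 1.000e-01 1.900e+00] w 0.0833 F [ 0.2  0.6 -0. ] t 17.27 j6 31.8
travel [-0.0007 -0.0035  0.0818] spin 1.9
```

Request:
send_rows(motion=[{"travel":[0,-0.001,0.017],"spin":0},{"travel":[0,-0.001,0.017],"spin":0},{"travel":[0,-0.001,0.017],"spin":0},{"travel":[0,0,0.012],"spin":0}])

```text
time_s: 17.6
tcp_pos: [0.4446, 0.3743, 0.0453]
eef_rot: [178.2, 0.4, 2.0]
contact_force: [0.4, 0.3, -0.9]
gripper_width: 0.0833
```

```bash
python3 g.py .4455 .377 .035 0
```

```text
tcp [0.4446 0.3743 0.0453] rot [178.2   0.4   2. ] w 0.0833 F [ 0.4  0.3 -0.9] t 17.6 j6 31.6
travel [ 0.001  -0.003   0.0102] spin 2.0
```

Request:
send_rows(motion=[{"travel":[0.001,-0.003,0.007],"spin":0},{"travel":[0,0,0.002],"spin":0},{"travel":[0,0,0],"spin":0}])

```text
time_s: 17.85
tcp_pos: [0.4435, 0.3743, 0.0298]
eef_rot: [177.7, 0.7, 2.0]
contact_force: [-0.5, -0.1, 0.0]
gripper_width: 0.0832
```

Request:
send_rows(motion=[{"travel":[0,0,0],"spin":0},{"travel":[0,0,0],"spin":0},{"travel":[0,0,0],"spin":0},{"travel":[0,0,0],"spin":0},{"travel":[0,0,0],"spin":0}], gripper=-1, squeeze=25)

```text
time_s: 18.27
tcp_pos: [0.4445, 0.3756, 0.0319]
eef_rot: [177.8, 0.6, 2.0]
contact_force: [-0.3, -0.0, 0.0]
gripper_width: 0.0553
```

Request:
send_rows(motion=[{"travel":[0,0,0],"spin":0},{"travel":[0,0,0],"spin":0},{"travel":[0,0,0],"spin":0},{"travel":[0,0,0],"spin":0},{"travel":[0,0,0],"spin":0}])

```text
time_s: 18.68
tcp_pos: [0.4449, 0.3764, 0.0335]
eef_rot: [178.0, 0.5, 2.0]
contact_force: [0.2, 0.8, -1.1]
gripper_width: 0.0402
```

```bash
python3 g.py .435 -.1865 .17 -97.3
```

```text
tcp [0.4449 0.3764 0.0335] rot [178.    0.5   2. ] w 0.0402 F [ 0.2  0.8 -1.1] t 18.68 j6 31.5
travel [-0.0311  0.5666 -0.1164] spin 99.3
```

Request:
send_rows(motion=[{"travel":[0,0,0],"spin":0},{"travel":[0,0,0],"spin":0}])

```text
time_s: 18.85
tcp_pos: [0.4447, 0.3761, 0.0332]
eef_rot: [178.0, 0.5, 2.0]
contact_force: [0.4, -0.4, -1.6]
gripper_width: 0.04
```

Request:
send_rows(motion=[{"travel":[0,0,-0.008],"spin":0},{"travel":[0,0,-0.02],"spin":0},{"travel":[0,0,-0.025],"spin":0},{"travel":[0,0,-0.03],"spin":0},{"travel":[0,0,-0.03],"spin":0}])

```text
time_s: 19.27
tcp_pos: [0.4425, 0.3756, 0.1439]
eef_rot: [177.2, 1.1, 1.9]
contact_force: [0.8, 0.7, -0.8]
gripper_width: 0.0398
```

```bash
python3 g.py .435 -.1865 .17 -97.3;  python3 - <<'E'
from h import *
for c in ['side']:
  p,d=r.capture(c)
  for t in ['salt_shaker']: print(t,[(round(x['conf'],2),w(c,x['at']).round(3).tolist()) for x in r.pinpoint(c,t)])
E
```

```text
tcp [0.4425 0.3756 0.1439] rot [177.2   1.1   1.9] w 0.0398 F [ 0.8  0.7 -0.8] t 19.27 j6 31.6
travel [-0.0268  0.5621  0.0019] spin 99.2
salt_shaker [(0.56, [0.445, 0.375, 0.112]), (0.51, [0.347, 0.403, -0.003]), (0.5, [0.464, 0.479, -0.001])]
```

Request:
send_rows(motion=[{"travel":[-0.001,0.037,-0.014],"spin":0},{"travel":[-0.001,0.037,-0.014],"spin":0},{"travel":[-0.001,0.037,-0.012],"spin":0},{"travel":[-0.001,0.037,-0.01],"spin":0},{"travel":[-0.001,0.04,-0.005],"spin":0}])

```text
time_s: 19.78
tcp_pos: [0.4471, 0.193, 0.2135]
eef_rot: [177.7, 0.7, 2.4]
contact_force: [1.7, 0.1, -1.2]
gripper_width: 0.04
```

Request:
send_rows(motion=[{"travel":[-0.002,0.04,0],"spin":0},{"travel":[-0.002,0.04,0],"spin":0},{"travel":[-0.002,0.04,0],"spin":0},{"travel":[-0.002,0.04,0],"spin":0},{"travel":[-0.002,0.04,0],"spin":0}])

```text
time_s: 20.2
tcp_pos: [0.4438, -0.015, 0.2261]
eef_rot: [177.9, 0.3, 2.6]
contact_force: [1.3, -0.0, -0.6]
gripper_width: 0.0401
```

```bash
python3 g.py .435 -.1865 .17 -97.3
```

```text
tcp [ 0.4438 -0.015   0.2261] rot [177.9   0.3   2.6] w 0.0401 F [ 1.3 -0.  -0.6] t 20.2 j6 66.4
travel [-0.0165  0.1687  0.0624] spin 99.9
```

Request:
send_rows(motion=[{"travel":[-0.003,0.04,0],"spin":0},{"travel":[-0.003,0.04,0],"spin":0},{"travel":[-0.003,0.04,0],"spin":0},{"travel":[-0.003,0.04,0],"spin":0}])

```text
time_s: 20.53
tcp_pos: [0.4365, -0.1814, 0.2348]
eef_rot: [177.9, -0.0, 2.7]
contact_force: [1.9, -0.1, -0.8]
gripper_width: 0.0397
```

Request:
send_rows(motion=[{"travel":[0,0,0],"spin":7.1},{"travel":[0,0,0],"spin":7.1},{"travel":[0,0,0],"spin":7.1},{"travel":[0,0,0],"spin":7.1},{"travel":[0,0,0],"spin":7.1}])

```text
time_s: 20.95
tcp_pos: [0.4325, -0.1919, 0.2359]
eef_rot: [178.3, -1.2, -33.1]
contact_force: [-0.1, 0.5, -0.6]
gripper_width: 0.04
```

Request:
send_rows(motion=[{"travel":[0,0,0],"spin":7.1},{"travel":[0,0,0],"spin":7.1},{"travel":[0,0,0],"spin":7.1},{"travel":[0,0,0],"spin":7.1},{"travel":[0,0,0],"spin":7.1}])

```text
time_s: 21.37
tcp_pos: [0.4307, -0.1924, 0.2368]
eef_rot: [179.3, -2.0, -68.8]
contact_force: [-0.2, -0.8, -1.4]
gripper_width: 0.04
```

Request:
send_rows(motion=[{"travel":[0,0,0],"spin":7.1},{"travel":[0,0,0],"spin":7.1},{"travel":[0,0,0],"spin":7.1},{"travel":[0,0,0],"spin":7}])

```text
time_s: 21.7
tcp_pos: [0.4296, -0.1924, 0.2376]
eef_rot: [-179.6, -2.0, -97.5]
contact_force: [-1.2, -0.3, -0.9]
gripper_width: 0.0401
```

```bash
python3 g.py .435 -.1865 .12 -97.3
```

```text
tcp [ 0.4296 -0.1924  0.2376] rot [-179.6   -2.   -97.5] w 0.0401 F [-1.2 -0.3 -0.9] t 21.7 j6 -10.1
travel [-0.0106 -0.0038  0.1174] spin -0.2
```

Request:
send_rows(motion=[{"travel":[-0.005,-0.002,0.02],"spin":0},{"travel":[-0.004,-0.001,0.025],"spin":0},{"travel":[-0.001,-0.001,0.025],"spin":0},{"travel":[0,0,0.025],"spin":0},{"travel":[0,0,0.02],"spin":0}])

```text
time_s: 22.12
tcp_pos: [0.4391, -0.1873, 0.1256]
eef_rot: [-178.8, -1.9, -98.0]
contact_force: [-0.0, -0.8, -1.0]
gripper_width: 0.0402
```

```bash
python3 g.py .435 -.1865 .075 -97.3;  python3 - <<'E'
from h import *
for c in ['side','top']:
  p,d=r.capture(c)
  for t in ['salt_shaker']: print(t,[(round(x['conf'],2),w(c,x['at']).round(3).tolist()) for x in r.pinpoint(c,t)])
E
```

```text
tcp [ 0.4391 -0.1873  0.1256] rot [-178.8   -1.9  -98. ] w 0.0402 F [-0.  -0.8 -1. ] t 22.12 j6 -12.3
travel [-0.0019  0.0053  0.0504] spin -0.7
salt_shaker [(0.86, [0.446, -0.189, 0.093]), (0.64, [0.467, 0.479, -0.003]), (0.6, [0.348, 0.4, -0.002])]
salt_shaker [(0.54, [0.463, 0.484, -0.001]), (0.54, [0.344, 0.404, -0.001]), (0.33, [0.39, 0.149, -0.004])]
```

Request:
send_rows(motion=[{"travel":[-0.001,0.003,0.015],"spin":0},{"travel":[-0.001,0.003,0.015],"spin":0},{"travel":[0,0.003,0.012],"spin":-0.5},{"travel":[0,0.002,0.005],"spin":0}])

```text
time_s: 22.65
tcp_pos: [0.437, -0.1863, 0.0876]
eef_rot: [-177.9, -2.0, -97.4]
contact_force: [-0.2, -1.0, -0.3]
gripper_width: 0.04
```

```bash
python3 g.py .432 -.186 .043 -97.3;  python3 - <<'E'
from h import *
for c in ['side']:
  p,d=r.capture(c)
  for t in ['salt_shaker']: print(t,[(round(x['conf'],2),w(c,x['at']).round(3).tolist()) for x in r.pinpoint(c,t)])
  cv2.imwrite('pics/s5.png',cv2.resize(p[170:300,270:400],None,fx=4,fy=4))
E
```

```text
tcp [ 0.437  -0.1863  0.0876] rot [-177.9   -2.   -97.4] w 0.04 F [-0.2 -1.  -0.3] t 22.65 j6 -12.6
travel [-0.0012  0.0066  0.0443] spin -0.1
salt_shaker [(0.97, [0.446, -0.189, 0.057]), (0.76, [0.465, 0.48, -0.002]), (0.52, [0.346, 0.399, -0.0])]
```

View pics/s5.png

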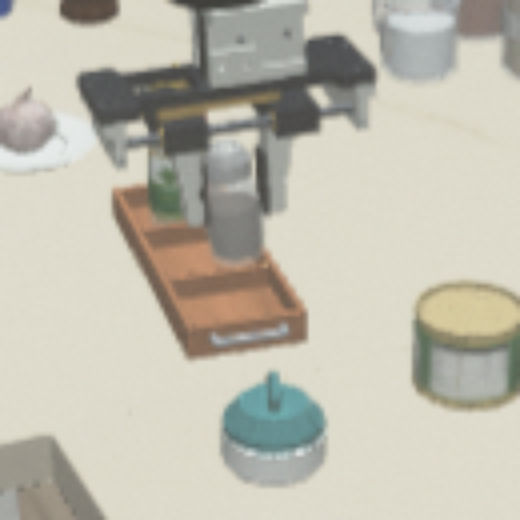

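Request:
send_rows(motion=[{"travel":[0,0.004,0.01],"spin":0},{"travel":[-0.001,0.003,0.01],"spin":0},{"travel":[0,0.002,0.008],"spin":0},{"travel":[0,0,0.003],"spin":0}])

```text
time_s: 23.08
tcp_pos: [0.4344, -0.1857, 0.0619]
eef_rot: [-177.3, -1.9, -97.4]
contact_force: [-0.6, 1.0, -1.9]
gripper_width: 0.04
```

```bash
python3 g.py .430 -.186 .043 -97.3
```

```text
tcp [ 0.4344 -0.1857  0.0619] rot [-177.3   -1.9  -97.4] w 0.04 F [-0.6  1.  -1.9] t 23.08 j6 -13.4
travel [0.0002 0.0052 0.0187] spin -0.1
```

Request:
send_rows(motion=[{"travel":[0,0.004,0.008],"spin":0},{"travel":[0,0.003,0.005],"spin":0},{"travel":[0,0.001,0.003],"spin":0}])

```text
time_s: 23.33
tcp_pos: [0.4297, -0.1855, 0.0471]
eef_rot: [-177.1, -2.0, -97.4]
contact_force: [0.3, 0.4, 0.2]
gripper_width: 0.04
```

```bash
python3 g.py .430 -.186 .043 -97.3
```

```text
tcp [ 0.4297 -0.1855  0.0471] rot [-177.1   -2.   -97.4] w 0.04 F [0.3 0.4 0.2] t 23.33 j6 -13.9
travel [ 0.0003 -0.0001  0.0042] spin -0.1
```

Request:
send_rows(motion=[{"travel":[0,0.001,0.002],"spin":0},{"travel":[0,0,0.002],"spin":0}])

```text
time_s: 23.5
tcp_pos: [0.4293, -0.1857, 0.0433]
eef_rot: [-177.0, -2.0, -97.4]
contact_force: [0.9, 1.0, -0.6]
gripper_width: 0.0397
```

Request:
send_rows(motion=[{"travel":[0,0,0.002],"spin":0},{"travel":[0,0,0.001],"spin":0}])

```text
time_s: 23.67
tcp_pos: [0.43, -0.1864, 0.0416]
eef_rot: [-177.0, -2.0, -97.3]
contact_force: [-7.4, 0.2, 22.9]
gripper_width: 0.0398
```

Request:
send_rows(motion=[{"travel":[0,0,-0.001],"spin":0},{"travel":[0,0,0],"spin":0},{"travel":[0,0,0],"spin":0},{"travel":[0,0,0],"spin":0},{"travel":[0,0,0],"spin":0}], gripper=0.9)

```text
time_s: 24.08
tcp_pos: [0.4316, -0.1866, 0.0438]
eef_rot: [-176.9, -2.1, -97.3]
contact_force: [0.2, 0.4, 0.3]
gripper_width: 0.0679
```

Request:
send_rows(motion=[{"travel":[0,-0.001,-0.015],"spin":0},{"travel":[0,-0.001,-0.02],"spin":0},{"travel":[0,-0.001,-0.03],"spin":0},{"travel":[0,-0.001,-0.035],"spin":0},{"travel":[0,0,-0.035],"spin":0}])

```text
time_s: 24.5
tcp_pos: [0.4235, -0.181, 0.1754]
eef_rot: [-177.9, -2.1, -97.3]
contact_force: [2.2, -0.8, -0.2]
gripper_width: 0.0832
```

```bash
python3 g.py .551 .436 .2 -90
python3 - <<'E'
from h import *
for c in ['side','top']:
  p,d=r.capture(c)
  for t in ['salt_shaker','pepper_mill','tin','spice_jar']: print(t,[(round(x['conf'],2),w(c,x['at']).round(3).tolist()) for x in r.pinpoint(c,t)])
  if c=='side': cv2.imwrite('pics/s6.png',cv2.resize(p[170:300,270:400],None,fx=4,fy=4))
E
```

```text
tcp [ 0.4235 -0.181   0.1754] rot [-177.9   -2.1  -97.3] w 0.0832 F [ 2.2 -0.8 -0.2] t 24.5 j6 -12.7
travel [-0.6269 -0.0493 -0.0461] spin -7.3
salt_shaker [(0.8, [0.439, -0.19, 0.007]), (0.76, [0.466, 0.48, -0.002]), (0.44, [0.345, 0.401, -0.001]), (0.4, [0.457, -0.035, 0.002])]
pepper_mill []
tin [(0.74, [0.555, -0.324, -0.0])]
spice_jar [(0.63, [0.459, -0.032, 0.007])]
salt_shaker [(0.57, [0.344, 0.405, -0.002]), (0.49, [0.465, 0.48, 0.0])]
pepper_mill [(0.73, [0.551, 0.44, 0.003])]
tin []
spice_jar []
```

View pics/s6.png

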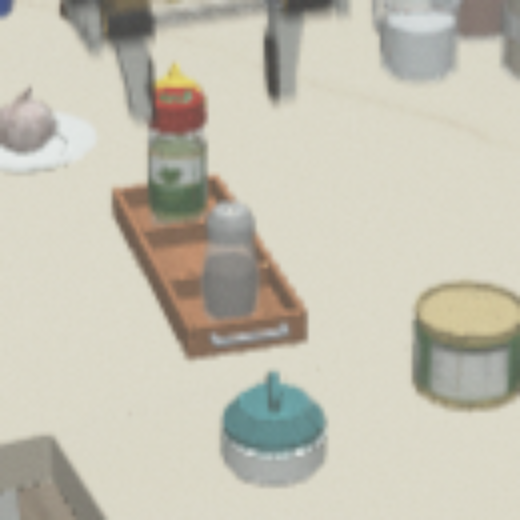

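Salt is upright in the timer-side compartment at crop px (230,262). The tin and jar haven't moved. The mill is next.

Request:
send_rows(motion=[{"travel":[-0.04,0,-0.008],"spin":0},{"travel":[-0.04,0,-0.008],"spin":0},{"travel":[-0.04,0,-0.006],"spin":0},{"travel":[-0.041,0,-0.004],"spin":0},{"travel":[-0.041,0,-0.002],"spin":0}])

```text
time_s: 25.42
tcp_pos: [0.4471, 0.0184, 0.1907]
eef_rot: [-178.4, -2.4, -98.3]
contact_force: [1.5, 0.2, 0.2]
gripper_width: 0.0835
```

Request:
send_rows(motion=[{"travel":[-0.041,0,-0.002],"spin":0},{"travel":[-0.041,0,-0.002],"spin":0},{"travel":[-0.041,0,-0.002],"spin":0},{"travel":[-0.041,0,-0.002],"spin":0},{"travel":[-0.041,0,-0.002],"spin":0}])

```text
time_s: 25.83
tcp_pos: [0.4738, 0.2254, 0.1902]
eef_rot: [-178.4, -2.5, -98.3]
contact_force: [0.8, -0.3, 0.6]
gripper_width: 0.083
```

```bash
python3 g.py .551 .437 .2 -90
```

```text
tcp [0.4738 0.2254 0.1902] rot [-178.4   -2.5  -98.3] w 0.083 F [ 0.8 -0.3  0.6] t 25.83 j6 -58.7
travel [-0.2198 -0.0465 -0.0183] spin -8.3
```

Request:
send_rows(motion=[{"travel":[-0.037,-0.008,-0.004],"spin":0},{"travel":[-0.037,-0.008,-0.004],"spin":0},{"travel":[-0.037,-0.008,-0.004],"spin":0},{"travel":[-0.037,-0.008,-0.004],"spin":0},{"travel":[-0.037,-0.008,-0.002],"spin":0}])

```text
time_s: 26.25
tcp_pos: [0.5383, 0.4136, 0.1961]
eef_rot: [-178.7, -2.9, -98.0]
contact_force: [1.3, -0.8, -0.1]
gripper_width: 0.0831
```

```bash
python3 g.py .551 .437 .18 -98
```

```text
tcp [0.5383 0.4136 0.1961] rot [-178.7   -2.9  -98. ] w 0.0831 F [ 1.3 -0.8 -0.1] t 26.25 j6 -64.4
travel [-0.0258 -0.0089  0.015 ] spin -0.0
```

Request:
send_rows(motion=[{"travel":[-0.02,-0.007,0],"spin":0},{"travel":[-0.005,-0.002,0.008],"spin":0},{"travel":[0,0,0.012],"spin":0},{"travel":[0,0,0.01],"spin":0}], gripper=1)

```text
time_s: 26.58
tcp_pos: [0.5532, 0.4436, 0.1576]
eef_rot: [-178.7, -3.1, -97.8]
contact_force: [-0.7, -0.9, 0.1]
gripper_width: 0.0874
```

```bash
python3 g.py .551 .437 .105 -98
```

```text
tcp [0.5532 0.4436 0.1576] rot [-178.7   -3.1  -97.8] w 0.0874 F [-0.7 -0.9  0.1] t 26.58 j6 -64.8
travel [0.0039 0.0024 0.0529] spin 0.2
```

Request:
send_rows(motion=[{"travel":[0.002,0.001,0.014],"spin":0},{"travel":[0.001,0.001,0.015],"spin":0},{"travel":[0.001,0,0.01],"spin":0},{"travel":[0,0,0.004],"spin":0}])

```text
time_s: 26.92
tcp_pos: [0.5481, 0.4305, 0.1068]
eef_rot: [-179.0, -3.5, -97.9]
contact_force: [1.2, -0.7, 0.1]
gripper_width: 0.0877
```

```bash
python3 g.py .551 .437 .105 -98
```

```text
tcp [0.5481 0.4305 0.1068] rot [-179.    -3.5  -97.9] w 0.0877 F [ 1.2 -0.7  0.1] t 26.92 j6 -64.9
travel [-0.007  -0.002   0.0014] spin 0.1
```

Request:
send_rows(motion=[{"travel":[-0.006,-0.002,0.002],"spin":0},{"travel":[0,0,0.001],"spin":0},{"travel":[0,0,0],"spin":0}])

```text
time_s: 27.17
tcp_pos: [0.5507, 0.4339, 0.1024]
eef_rot: [-179.1, -3.7, -98.0]
contact_force: [0.7, 0.3, 0.1]
gripper_width: 0.0875
```

```bash
python3 g.py .551 .437 .105 -98
```

```text
tcp [0.5507 0.4339 0.1024] rot [-179.1   -3.7  -98. ] w 0.0875 F [0.7 0.3 0.1] t 27.17 j6 -64.9
travel [-0.003   0.0001 -0.0028] spin 0.0
```

Request:
send_rows(motion=[{"travel":[-0.002,0,-0.001],"spin":0},{"travel":[0,0,0],"spin":0},{"travel":[0,0,0],"spin":0},{"travel":[0,0,0],"spin":0},{"travel":[0,0,0],"spin":0}], gripper=-1, squeeze=30)

```text
time_s: 27.58
tcp_pos: [0.5523, 0.4377, 0.1065]
eef_rot: [-178.9, -3.4, -98.0]
contact_force: [0.2, -0.7, -0.1]
gripper_width: 0.0594
```

Request:
send_rows(motion=[{"travel":[0,0,0],"spin":0},{"travel":[0,0,0],"spin":0},{"travel":[0,0,0],"spin":0},{"travel":[0,0,0],"spin":0}])

```text
time_s: 27.92
tcp_pos: [0.5521, 0.4379, 0.107]
eef_rot: [-178.9, -3.4, -98.0]
contact_force: [0.4, 0.1, -0.5]
gripper_width: 0.0474
```

```bash
python3 g.py .551 .437 .105 -98
```

```text
tcp [0.5521 0.4379 0.107 ] rot [-178.9   -3.4  -98. ] w 0.0474 F [ 0.4  0.1 -0.5] t 27.92 j6 -65.0
travel [0.0009 0.001  0.002 ] spin 0.0
```

Request:
send_rows(motion=[{"travel":[0,0,-0.008],"spin":0},{"travel":[0,0,-0.018],"spin":0},{"travel":[0,0,-0.025],"spin":0},{"travel":[0,0,-0.03],"spin":0},{"travel":[0,0,-0.03],"spin":0}])

```text
time_s: 28.33
tcp_pos: [0.5471, 0.4407, 0.2124]
eef_rot: [-179.5, -4.3, -98.0]
contact_force: [-0.3, 1.5, -1.6]
gripper_width: 0.0471
```

```bash
python3 g.py .46 .25 .245 -97.3;  python3 - <<'E'
from h import *
for c in ['side']:
  p,d=r.capture(c)
  for t in ['pepper_mill']: print(t,[(round(x['conf'],2),w(c,x['at']).round(3).tolist()) for x in r.pinpoint(c,t)])
E
```

```text
tcp [0.5471 0.4407 0.2124] rot [-179.5   -4.3  -98. ] w 0.0471 F [-0.3  1.5 -1.6] t 28.33 j6 -64.7
travel [ 0.2029  0.0595 -0.0181] spin -0.7
pepper_mill [(0.76, [0.545, 0.437, 0.106])]
```

Request:
send_rows(motion=[{"travel":[0.03,0.01,-0.008],"spin":0},{"travel":[0.035,0.01,-0.008],"spin":0},{"travel":[0.035,0.01,-0.006],"spin":0},{"travel":[0.035,0.01,-0.004],"spin":0},{"travel":[0.035,0.01,-0.002],"spin":0}])

```text
time_s: 28.85
tcp_pos: [0.4745, 0.2837, 0.2527]
eef_rot: [-179.3, -4.0, -97.8]
contact_force: [0.9, -1.1, -1.7]
gripper_width: 0.0473
```

```bash
python3 g.py .444 -.11 .25 -97.3
```

```text
tcp [0.4745 0.2837 0.2527] rot [-179.3   -4.   -97.8] w 0.0473 F [ 0.9 -1.1 -1.7] t 28.85 j6 -61.7
travel [ 0.393  -0.023   0.0303] spin -0.5
```

Request:
send_rows(motion=[{"travel":[0.038,-0.002,0.003],"spin":0},{"travel":[0.038,-0.002,0.003],"spin":0},{"travel":[0.038,-0.002,0.003],"spin":0},{"travel":[0.038,-0.002,0.003],"spin":0},{"travel":[0.038,-0.002,0.003],"spin":0}])

```text
time_s: 29.27
tcp_pos: [0.4533, 0.0857, 0.2523]
eef_rot: [-179.3, -3.8, -97.6]
contact_force: [1.5, -0.6, -1.3]
gripper_width: 0.0474
```

Request:
send_rows(motion=[{"travel":[0.038,-0.002,0.003],"spin":0},{"travel":[0.038,-0.002,0.003],"spin":0},{"travel":[0.038,-0.002,0.003],"spin":0},{"travel":[0.035,-0.002,0.003],"spin":0},{"travel":[0.02,0,0.002],"spin":0}])

```text
time_s: 29.68
tcp_pos: [0.4337, -0.0936, 0.2502]
eef_rot: [-179.2, -3.6, -97.5]
contact_force: [1.2, 1.1, -1.6]
gripper_width: 0.0473
```

```bash
python3 g.py .444 -.11 .20 -97.3;  python3 - <<'E'
from h import *
for c in ['side','top']:
  p,d=r.capture(c)
  for t in ['pepper_mill']: print(t,[(round(x['conf'],2),w(c,x['at']).round(3).tolist()) for x in r.pinpoint(c,t)])
E
```

```text
tcp [ 0.4337 -0.0936  0.2502] rot [-179.2   -3.6  -97.5] w 0.0473 F [ 1.2  1.1 -1.6] t 29.68 j6 -25.9
travel [ 0.0118 -0.0116  0.0513] spin -0.2
pepper_mill [(0.7, [0.389, 0.147, 0.003]), (0.57, [0.434, -0.099, 0.145])]
pepper_mill []
```

Request:
send_rows(motion=[{"travel":[0.008,-0.008,0],"spin":0},{"travel":[0.004,-0.003,0.01],"spin":0},{"travel":[0,0,0.015],"spin":0},{"travel":[0,0,0.01],"spin":0}])

```text
time_s: 30.22
tcp_pos: [0.4467, -0.1044, 0.2162]
eef_rot: [-178.9, -3.5, -97.4]
contact_force: [-1.2, -0.0, -2.2]
gripper_width: 0.0473
```

```bash
python3 g.py .444 -.11 .16 -97.3;  python3 - <<'E'
from h import *
for c in ['side']:
  p,d=r.capture(c)
  for t in ['pepper_mill']: print(t,[(round(x['conf'],2),w(c,x['at']).round(3).tolist()) for x in r.pinpoint(c,t)])
E
```

```text
tcp [ 0.4467 -0.1044  0.2162] rot [-178.9   -3.5  -97.4] w 0.0473 F [-1.2 -0.  -2.2] t 30.22 j6 -24.1
travel [0.0025 0.003  0.0564] spin -0.1
pepper_mill [(0.56, [0.447, -0.108, 0.112])]
```

Request:
send_rows(motion=[{"travel":[0.001,0.001,0.015],"spin":0},{"travel":[0.001,0.001,0.018],"spin":0},{"travel":[0.001,0.001,0.015],"spin":0},{"travel":[0,0,0.006],"spin":0}])

```text
time_s: 30.65
tcp_pos: [0.4451, -0.108, 0.1619]
eef_rot: [-178.8, -3.5, -97.1]
contact_force: [-0.7, -0.5, -2.0]
gripper_width: 0.0471
```

```bash
python3 g.py .444 -.109 .116 -97.3;  python3 - <<'E'
from h import *
for c in ['side']:
  p,d=r.capture(c)
  for t in ['pepper_mill','caddy']: print(t,[(round(x['conf'],2),w(c,x['at']).round(3).tolist()) for x in r.pinpoint(c,t)])
  cv2.imwrite('pics/s7.png',cv2.resize(p[170:300,270:400],None,fx=4,fy=4))
E
```

```text
tcp [ 0.4451 -0.108   0.1619] rot [-178.8   -3.5  -97.1] w 0.0471 F [-0.7 -0.5 -2. ] t 30.65 j6 -24.2
travel [-0.0017  0.0019  0.0459] spin 0.2
pepper_mill [(0.89, [0.442, -0.112, 0.058])]
caddy [(0.63, [0.446, -0.108, 0.002])]
```

View pics/s7.png

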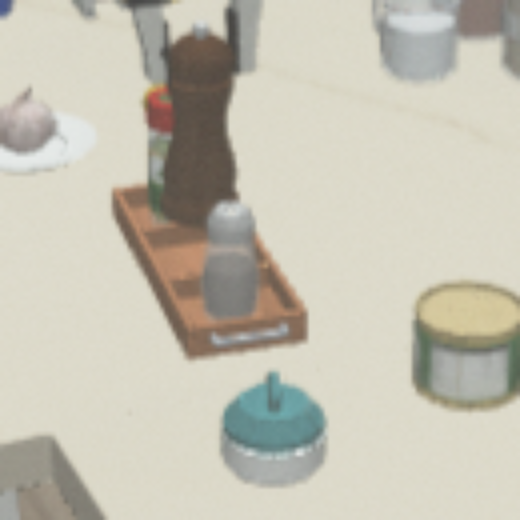

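Mill hangs upright, base at crop px (200,215), above the middle compartment. I'm lowering it slowly.

Request:
send_rows(motion=[{"travel":[-0.001,0.001,0.01],"spin":0},{"travel":[0,0.001,0.01],"spin":0},{"travel":[0,0,0.008],"spin":0},{"travel":[0,0,0.003],"spin":0}])

```text
time_s: 31.13
tcp_pos: [0.4486, -0.1077, 0.1357]
eef_rot: [-178.3, -3.4, -97.0]
contact_force: [-0.4, 0.8, -2.6]
gripper_width: 0.0473
```

```bash
python3 g.py .444 -.109 .116 -97.3
```

```text
tcp [ 0.4486 -0.1077  0.1357] rot [-178.3   -3.4  -97. ] w 0.0473 F [-0.4  0.8 -2.6] t 31.13 j6 -24.6
travel [0.0007 0.0051 0.0196] spin 0.3
```

Request:
send_rows(motion=[{"travel":[0,0.004,0.006],"spin":0},{"travel":[0,0.001,0.006],"spin":0},{"travel":[0,0,0.003],"spin":0}])

```text
time_s: 31.38
tcp_pos: [0.4443, -0.108, 0.1199]
eef_rot: [-178.2, -3.4, -97.0]
contact_force: [0.6, -0.1, -2.2]
gripper_width: 0.0475
```

```bash
python3 g.py .444 -.109 .116 -97.3
```

```text
tcp [ 0.4443 -0.108   0.1199] rot [-178.2   -3.4  -97. ] w 0.0475 F [ 0.6 -0.1 -2.2] t 31.38 j6 -25.1
travel [0.0008 0.0003 0.0039] spin 0.3
```

Request:
send_rows(motion=[{"travel":[0.001,0,0.002],"spin":0},{"travel":[0,0,0.001],"spin":0}])

```text
time_s: 31.55
tcp_pos: [0.4438, -0.1094, 0.1162]
eef_rot: [-178.3, -3.4, -97.0]
contact_force: [0.6, 0.4, -2.3]
gripper_width: 0.0476
```

Request:
send_rows(motion=[{"travel":[0,0,0.002],"spin":0},{"travel":[0,0,0.001],"spin":0}])

```text
time_s: 31.72
tcp_pos: [0.4451, -0.1099, 0.1147]
eef_rot: [-178.1, -3.5, -97.0]
contact_force: [-7.6, 2.9, 17.3]
gripper_width: 0.0474
```

Request:
send_rows(motion=[{"travel":[0,0,-0.001],"spin":0},{"travel":[0,0,0],"spin":0},{"travel":[0,0,0],"spin":0},{"travel":[0,0,0],"spin":0},{"travel":[0,0,0],"spin":0}], gripper=1)

```text
time_s: 32.13
tcp_pos: [0.4469, -0.1099, 0.1173]
eef_rot: [-177.9, -3.4, -97.0]
contact_force: [1.2, -0.1, -0.2]
gripper_width: 0.0749
```

Request:
send_rows(motion=[{"travel":[0,0,-0.01],"spin":0},{"travel":[0,0,-0.02],"spin":0},{"travel":[0,0,-0.025],"spin":0},{"travel":[0,0,-0.03],"spin":0},{"travel":[0,0,-0.03],"spin":0}])

```text
time_s: 32.55
tcp_pos: [0.4391, -0.1031, 0.2292]
eef_rot: [-178.7, -3.6, -97.0]
contact_force: [0.6, -0.2, -0.5]
gripper_width: 0.0871
```

Request:
send_rows(motion=[{"travel":[-0.036,0.018,-0.003],"spin":0},{"travel":[-0.036,0.018,-0.003],"spin":0},{"travel":[-0.036,0.01,-0.003],"spin":0},{"travel":[-0.036,0,0],"spin":0},{"travel":[-0.036,0,0],"spin":0}])

```text
time_s: 32.97
tcp_pos: [0.4179, 0.0815, 0.235]
eef_rot: [-177.9, -3.2, -97.9]
contact_force: [1.5, -1.0, 0.1]
gripper_width: 0.0876
```

Request:
send_rows(motion=[{"travel":[-0.04,0,0],"spin":0},{"travel":[-0.04,0,0],"spin":0},{"travel":[-0.04,0,0],"spin":0},{"travel":[-0.04,0,0],"spin":0},{"travel":[-0.03,0,0],"spin":0}])

```text
time_s: 33.38
tcp_pos: [0.4424, 0.2797, 0.226]
eef_rot: [-177.7, -2.9, -97.7]
contact_force: [0.7, -1.6, 0.9]
gripper_width: 0.0875
```

```bash
python3 g.py;  python3 - <<'E'
from h import *
for c in ['side','top']:
  p,d=r.capture(c); cv2.imwrite(f'pics/{c}8.png',p)
  for t in ['garlic','spice_jar','salt_shaker','pepper_mill','tumbler','tin','saucer','caddy']: print(c,t,[(round(x['conf'],2),w(c,x['at']).round(3).tolist()) for x in r.pinpoint(c,t)])
  if c=='side': a=cv2.resize(p[150:300,230:420],(640,505))
  else: b=cv2.resize(p[160:290,220:480],(640,320))
cv2.imwrite('pics/s8.png',a); cv2.imwrite('pics/t8.png',b)
E
```

```text
tcp [0.4424 0.2797 0.226 ] rot [-177.7   -2.9  -97.7] w 0.0875 F [ 0.7 -1.6  0.9] t 33.38 j6 -65.6
side garlic [(0.71, [0.436, -0.187, 0.011]), (0.5, [0.642, 0.44, 0.001]), (0.47, [0.525, 0.155, 0.0]), (0.46, [0.391, 0.147, 0.008])]
side spice_jar [(0.61, [0.446, -0.108, 0.001]), (0.46, [0.456, -0.033, 0.006])]
side salt_shaker [(0.79, [0.437, -0.186, 0.01]), (0.63, [0.344, 0.4, -0.001]), (0.51, [0.466, 0.476, -0.001])]
side pepper_mill [(0.75, [0.444, -0.116, 0.009])]
side tumbler [(0.69, [0.363, 0.29, 0.002])]
side tin [(0.79, [0.552, -0.324, -0.001]), (0.6, [0.393, -0.357, -0.002]), (0.56, [0.442, -0.108, -0.001])]
side saucer [(0.54, [0.39, 0.149, 0.005])]
side caddy [(0.77, [0.443, -0.109, -0.0])]
top garlic [(0.79, [0.64, 0.442, 0.003]), (0.62, [0.526, 0.157, -0.002]), (0.58, [0.388, 0.151, 0.009])]
top spice_jar [(0.8, [0.45, -0.031, 0.01])]
top salt_shaker [(0.55, [0.433, -0.186, 0.007])]
top pepper_mill [(0.89, [0.447, -0.106, 0.012])]
top tumbler [(0.56, [0.363, 0.288, -0.004])]
top tin [(0.88, [0.549, -0.326, 0.001]), (0.52, [0.455, -0.03, 0.008])]
top saucer [(0.55, [0.391, 0.15, 0.002])]
top caddy [(0.92, [0.444, -0.108, -0.002])]
```

View pics/s8.png

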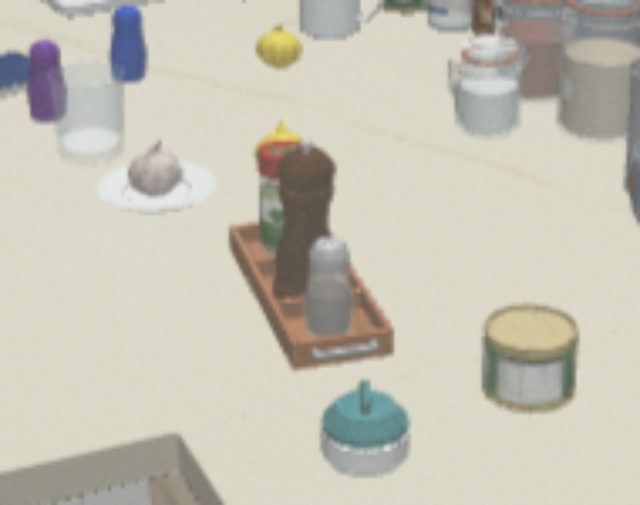

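View pics/t8.png

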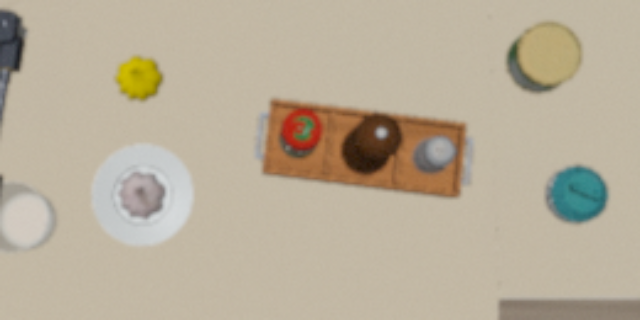

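The mill may lean slightly in the side view (px 293,290 to 307,150). I'll check that with depth.

Run:
```python
from h import *
im0=cv2.imread('pics/side8.png'); 
from scipy.optimize import least_squares
for c in ['side','top']:
  p,d=r.capture(c); P=cloud(c,d); hsv=p.astype(int)
  for n,q,rad in [('mill',(.445,-.109),.05),('jar',(.454,-.033),.035),('salt',(.435,-.186),.035)]:
    m=(np.hypot(P[...,0]-q[0],P[...,1]-q[1])<rad)&(P[...,2]>.03)&(P[...,2]<.2)
    if n=='mill': m&=p.max(2)<110
    k=P[m]; print(c,n,len(k),'zmax',k[:,2].max().round(3))
    for a in np.arange(.03,.17,.02):
      s=k[(k[:,2]>=a)&(k[:,2]<a+.02)]
      if len(s)>12:
        f=least_squares(lambda v:np.hypot(s[:,0]-v[0],s[:,1]-v[1])-v[2],[q[0],q[1],.022],loss='soft_l1',f_scale=.002).x
        print('  z',round(a+.01,2),len(s),f.round(4),'min',s.min(0)[:2].round(3),'max',s.max(0)[:2].round(3))
p=cv2.imread('pics/side8.png'); cv2.imwrite('pics/s9.png',cv2.resize(p[185:265,290:360],(700,800),interpolation=cv2.INTER_CUBIC)[:, :][100:700])
```

```text
side mill 458 zmax 0.147
  z 0.04 54 [ 0.4411 -0.1174  0.0221] min [ 0.416 -0.142] max [ 0.438 -0.109]
  z 0.06 68 [ 0.44   -0.117   0.0184] min [ 0.417 -0.141] max [ 0.444 -0.104]
  z 0.08 79 [ 0.4448 -0.1158  0.0187] min [ 0.424 -0.141] max [ 0.457 -0.106]
  z 0.1 73 [ 0.4444 -0.1175  0.0193] min [ 0.424 -0.141] max [ 0.458 -0.112]
  z 0.12 93 [ 0.4452 -0.1158  0.0225] min [ 0.421 -0.144] max [ 0.462 -0.11 ]
  z 0.14 91 [ 0.4448 -0.118   0.0186] min [ 0.421 -0.141] max [ 0.464 -0.109]
side jar 205 zmax 0.117
  z 0.04 42 [ 0.4562 -0.035   0.0216] min [ 0.432 -0.056] max [ 0.448 -0.029]
  z 0.06 36 [ 0.4732 -0.026   0.0402] min [ 0.431 -0.057] max [ 0.449 -0.033]
  z 0.08 43 [ 0.4761 -0.0324  0.0399] min [ 0.434 -0.061] max [ 0.446 -0.027]
  z 0.1 29 [ 0.5347 -0.0059  0.104 ] min [ 0.433 -0.056] max [ 0.444 -0.033]
  z 0.12 55 [ 0.4536 -0.0341  0.0142] min [ 0.434 -0.055] max [ 0.475 -0.01 ]
side salt 315 zmax 0.098
  z 0.04 96 [ 0.4346 -0.1884  0.0203] min [ 0.412 -0.215] max [ 0.451 -0.179]
  z 0.06 91 [ 0.4347 -0.189   0.0173] min [ 0.415 -0.213] max [ 0.452 -0.184]
  z 0.08 87 [ 
[... 524 characters left out ...]
421 -0.134] max [ 0.466 -0.087]
top jar 274 zmax 0.12
  z 0.06 13 [ 0.4546 -0.0298  0.0223] min [ 0.432 -0.042] max [ 0.457 -0.008]
  z 0.08 20 [ 0.4558 -0.0305  0.023 ] min [ 0.433 -0.049] max [ 0.453 -0.008]
  z 0.1 23 [ 0.4544 -0.0301  0.0215] min [ 0.433 -0.05 ] max [ 0.476 -0.009]
  z 0.12 208 [ 0.4549 -0.0303  0.0154] min [ 0.434 -0.052] max [ 0.475 -0.009]
top salt 215 zmax 0.102
  z 0.04 33 [ 0.4339 -0.1839  0.0213] min [ 0.412 -0.22 ] max [ 0.453 -0.161]
  z 0.06 44 [ 0.4341 -0.1841  0.0186] min [ 0.414 -0.195] max [ 0.453 -0.163]
  z 0.08 41 [ 0.4338 -0.1842  0.0162] min [ 0.417 -0.201] max [ 0.449 -0.168]
  z 0.1 97 [ 0.4336 -0.1845  0.0107] min [ 0.418 -0.2  ] max [ 0.448 -0.17 ]
```

View pics/s9.png

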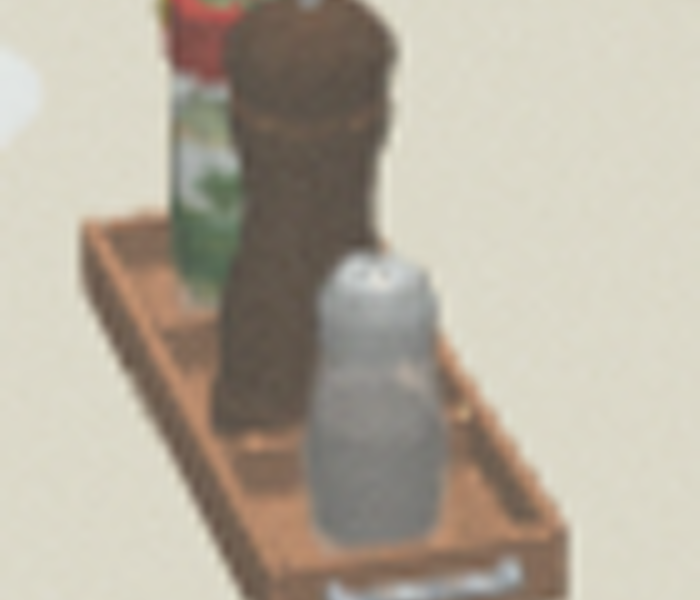

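Slice centres stay within a few mm up the mill, so it is upright. The apparent lean came from the salt shaker (crop px 375,400) hiding part of the foot. Handing in.

```bash
python3 -c "
from h import *
print(r.close_job())"
```

```text
the job is handed in; nothing more can be done
None
```

The garlic and all three seasonings are where you asked, placed in the order asked. The job is handed in at about 33.5 s, with the gripper open and clear.

| Thing | Final place | Position (x, y in m) |
|---|---|---|
| Garlic bulb | middle of the saucer | 0.390, 0.149 |
| Spice jar | end compartment nearer the saucer | 0.455, −0.032 |
| Salt shaker | end compartment nearer the timer | 0.435, −0.187 |
| Pepper mill | middle compartment | 0.445, −0.110 |

- **Upright:** depth from both cameras shows the salt shaker and mill upright, with tops at about 0.10 m and 0.15 m. The top camera shows the same for the jar, at about 0.12 m. The garlic I checked only by eye in the pictures; it stands on its root end.
- **Bystanders:** the tumbler (0.363, 0.289) and tin (0.551, −0.325) are where they started, to within about 3 mm.
- **Force:** the highest I saw in the readings was about 23 N at the wrist, as the salt shaker touched down.

**Checks that disagreed:**
- The last side picture made the mill look slightly tilted, but that came from the salt shaker hiding part of its foot.
- In the last check the side camera labelled the salt shaker as garlic once and matched the caddy centre as a spice jar once. The pictures and depth contradicted both.
- The side camera's fits of the partly hidden jar above 50 mm were unreliable, so I relied on the top camera for it.
- The two cameras differ by 4–7 mm in y for the seasonings in the caddy.

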